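Load the conditioning stand of the thermal analyser

ROBOT

A 6-joint arm with a two-finger parallel gripper is mounted at the origin on the work surface. World frame = base frame: x ahead of the robot, y to its left, z up, the work surface at z = 0. Lengths are in m, angles in rad, forces in N, time in s.
With the tool pointing down it reaches from about 0.375 to 0.975 m from the base axis. Payload 3.8 kg.
Tool frame: the origin (TCP) lies at the centre of the arm's flange, where the gripper is bolted on; the fingertips stand 173 mm ahead of it and the grasp point (between the pads) lies 155 mm ahead of it (bot.tip_reach is the distance from the TCP to the fingertips, in m); z points along the fingers, y is the line along which they close (so a half turn about z gives the same grasp; the last joint's range is limited). The gripper opens to 85 mm and grips with 20 to 120 N. Pads are 22 mm wide; open, the fingers measure 114 mm over their backs; the gripper's body (76 mm by 85 mm) begins 54 mm behind the grasp point. The pads swing forward as they close: fully open they stand 13 mm farther back than shut.
Start: joints at [1.177, 0.264, 1.604, -0, 1.274, -0.037], TCP at [0.236, 0.632, 0.405] pointing down, gripper open.
Joint ranges: [-2.63, 2.63], [-0.94, 2.18], [0.31, 2.57], [-1.31, 4.45], [0, 2.66], [-2.55, 2.55]. Speed limits (rad/s): [2.57, 2.57, 3.14, 3.14, 3.14, 3.14].

INTERFACE

Orientations are given as a rotation vector (axis times angle).
In Python, from workcell import bot gives the robot as it stands.
- The arm moves only by the tool drive_tool, never from a script. Its arguments are lists of equal length, an entry for each row: "claw": the finger opening in mm, from 0 to 85.4; "slide": the shift along the world's x, y, z each as a share of 0.5 m, from -1 to 1, a list of three; "yaw": the turn about the world's z as a share of 180 degrees, from -1 to 1. A call has 1 to 8 rows; each row is the pose to reach, as a shift and turn from the pose commanded when the call began, turning the shorter way round; what a row does not reach only later rows make up. A row lasts 1/12 s, in which the tool goes at most 41.7 mm and 7.16 degrees, less where a joint would pass 70% of its speed; a pose out of reach is approached as far as the arm can. A call with a number of a shift or a turn outside -1 to 1 is refused whole. A call with a gripper value outside its range is refused whole. The fingers move at their own pace and stop on an object; "newtons" is the grip in N (left out, the last holds). Time passes only in rows, so rows that repeat a pose let the fingers close. It gives the time, the measured TCP pose, the force, the opening and the grip force at its end, in the units of the state.
- bot.read_state(): the state, without advancing time (a new reading comes with each control period).
- bot.read_camera(name): name is "side" or "top" or "wrist"; returns a dict with "color" (420x560x3 uint8, red, green, blue), "depth" (420x560 float32, m along the optical axis (not along the pixel's ray), 0 where there is no reading), "mtx" (3x3 intrinsics, pixels), "k1" (the pictures are not rectified: a ray, as slopes to the right and down, at radius r is drawn at 1 + k1 r^2 times it, then the intrinsics apply), "eye" and "rotation" of the camera in the world. Camera axes: x right, y up, looking along -z (the intrinsics and any distortion apply to the point x, -y, -z); pixel columns grow to the right and rows downward; lengths in m; the calibration is good to about 2 mm. A picture is of the moment at which its call begins.
- bot.finish_job(): hands the job in; it is judged then, once.
The state is a dict: "time": time; "q": joint angles; "joint_vel": joint speeds; "joint_torque": joint torques, N m; "tool_pos": TCP position; "tcp_rot": TCP orientation; "wrist_force": force on the tool from outside, world axes, zero at the start; "torque": the same for the moment, N m; "width": opening from 0.0 (shut) to 1.0 (fully open); "grip_force": force on a finger pad.
Only numpy, scipy, OpenCV 4.12 (cv2) and the standard library are available. Lean on these libraries where they do the work, as an engineer would, in place of code of your own. Each camera call takes 0.05 s, during which the arm holds its last target. There are 200 camera calls.

TASK

Lay every sample cartridge on the bench squarely across the stand's narrow raised beam, balanced at its middle and level, side by side; once all are up, swing the red-gripped bail over them until it rests fully home in its catch. Stand the temperature logger in the yellow rest: foot behind the lip, right way up, leaning back on the backrest with its screen outwards. Leave the jar, the cardboard box and the mouse where they are.

Things in the scene. Friction and masses are not known exactly. Their poses are not given: they have to be found in the camera images.
- stand: stand fixed to the bench: a plain aluminium beam 24 wide (its x), 360 long (y), 55 high, between two blue end cheeks (inner faces y = +-200, x -24 to 80, up to 122 high). Origin on the bench under the beam's middle, z up: the beam's top is the strip |x| < 12, |y| < 180 at z = 55. Behind it an upright clear back stop (x 64 to 68, z 50 to 98), 9 from the end of a cartridge centred on the beam
- bail (a joint): hold-down bail of the stand: a round steel rod (10 thick) along the stand's y, swinging at radius 60 over the beam. 0 rad = closed, in its catch forks above the beam's middle line (rod axis 105 high, 20 above a cartridge on the beam); grows as it swings up and away to the stand's +x, to 2.5 (open stop). Stiff hinge (0.1 N m): stays where left, must be moved all the way, 2 to 3 N at the rod
- bail_grip (a point): middle of the bail's rod, on the axis of its red grip sleeve (16 thick, 80 long, along the stand's y); moves with the bail
- bail_hinge (a point): middle of the bail's hinge line, at (60, 0, 105) in the stand's frame; at joint value a the rod's axis is 60*cos(a) towards the stand's -x and 60*sin(a) above it
- logger: slim white temperature logger, 150 long (its x) by 60 wide (y) by 16 thick (z), 0.1 to 0.2 kg. Origin at the middle of its back; z comes out of the screen side; x points to its top end (green-grey screen in the upper half, three grey buttons below). Starts flat on the bench, screen up
- logger_foot (a point): middle of the logger's lower end, on its back face (75 from its origin)
- logger_top (a point): middle of the logger's top end, on its back face (75 from its origin)
- rest: yellow steel rest, fixed: base plate 120 (x) by 120 (y) by 4 thick, front lip 14 high (x -60 to -50), backrest 100 wide, 80 high (x 45 to 53). Origin on the bench under its middle; x points from lip to backrest, z up. A logger with its foot behind the lip and its back on the backrest's top edge leans at about 45 degrees, screen to the rest's -x and up
- jar: bystander: amber glass jar with black cap, 56 across, 80 high; origin under its middle
- cbox: bystander: small open cardboard box 80 by 130 by 40 high; origin under its middle
- mouse: bystander: grey computer mouse 100 by 60 by 30 high; origin under its middle
- cart1: sample cartridge, square bar 110 long (its x) by 30 by 30, aluminium with red ends, 0.12 to 0.26 kg; may be absent (None from the start). Origin at its centre; all four long faces are alike. Starts lying on the bench in front of the stand
- cart2: sample cartridge, square bar 110 long (its x) by 30 by 30, aluminium with yellow ends, 0.12 to 0.26 kg; may be absent (None from the start). Origin at its centre; all four long faces are alike. Starts lying on the bench in front of the stand
- cart3: sample cartridge, square bar 110 long (its x) by 30 by 30, aluminium with green ends, 0.12 to 0.26 kg; may be absent (None from the start). Origin at its centre; all four long faces are alike. Starts lying on the bench in front of the stand
- cart4: sample cartridge, square bar 110 long (its x) by 30 by 30, aluminium with blue ends, 0.12 to 0.26 kg; may be absent (None from the start). Origin at its centre; all four long faces are alike. Starts lying on the bench in front of the stand
- cart5: sample cartridge, square bar 110 long (its x) by 30 by 30, aluminium with orange ends, 0.12 to 0.26 kg; may be absent (None from the start). Origin at its centre; all four long faces are alike. Starts lying on the bench in front of the stand
There are look-alikes about, which are no part of the job. Of the things that look like the rest, the smaller one is meant.

How it is judged:
By the outcome, as a careful person would: the job done as asked, in the order asked, and still so for the second after the job is handed in, with the robot touching nothing.
Of cart1, cart2, cart3, cart4, cart5 only 4 to 5 are there at a start; the rules pass over those that are not, and their reading is None.
At some moment in a run one of cart1, cart2, cart3, cart4, cart5, logger may be knocked a few centimetres aside while the robot is not near it.
Once in a run the grip may slacken for a moment while it holds something.
It also fails if it takes over 210 s, if anything falls off the work surface, if the arm or the gripper's body presses on something with over 40 N, if the wrist force passes 120 N, or if a joint passes its speed limit or range.

## Working session

There is one attempt and no reset: what is moved stays moved. The work goes in short steps, Python scripts to look and compute and a tool call to move; the robot and the scene stay as the last step left them, time stands still between calls to the robot, and variables do not carry over. Pictures are saved under pics/ and viewed, at most 17 in all, crops included, and the job is handed in when it is done.

Besides the shell and the picture viewer there is one more tool, called after "Emit:" by a JSON object that holds its "api" and its "payload". drive_tool: Moves the arm, as the interface text tells. Shift numbers are shares of 0.5 m and turn numbers shares of 180 degrees, none past 1 either way. Its arguments: {"type":"object","properties":{"claw":{"type":"array","items":{"type":"number"}},"slide":{"type":"array","items":{"type":"array","items":{"type":"number"}}},"yaw":{"type":"array","items":{"type":"number"}},"newtons":{"type":"number"}},"required":["claw","slide","yaw"]}

```bash
mkdir -p pics; ls; cat > h.py <<'E'
import numpy as np, cv2
from workcell import bot
def shot(name,fn=None):
    c=bot.read_camera(name)
    np.savez('last_'+name+'.npz',**{k:np.array(v) for k,v in c.items()})
    if fn: cv2.imwrite('pics/'+fn,c['color'][:,:,::-1])
    return c
def load(name): return dict(np.load('last_'+name+'.npz'))
def slopes(c,uv):
    K=c['mtx'];uv=np.atleast_2d(np.float64(uv))
    d=np.c_[(uv[:,0]-K[0,2])/K[0,0],(uv[:,1]-K[1,2])/K[1,1]]
    s=d.copy()
    for _ in range(20): s=d/(1+float(c['k1'])*(s**2).sum(1,keepdims=True))
    return s
def rot(c):
    R=np.array(c['rotation'])
    return R if R.shape==(3,3) else cv2.Rodrigues(R)[0]
def atz(c,uv,z):
    s=slopes(c,uv); d=np.c_[s[:,0],-s[:,1],-np.ones(len(s))]@rot(c).T
    e=np.array(c['eye']); t=(z-e[2])/d[:,2]
    return e+d*t[:,None]
def bydepth(c,uv):
    uv=np.atleast_2d(uv); s=slopes(c,uv)
    z=c['depth'][uv[:,1].astype(int),uv[:,0].astype(int)]
    return np.array(c['eye'])+(np.c_[s[:,0],-s[:,1],-np.ones(len(s))]*z[:,None])@rot(c).T
def cloud(c):
    v,u=np.mgrid[0:420,0:560]
    P=bydepth(c,np.c_[u.ravel(),v.ravel()]).reshape(420,560,3)
    P[c['depth']==0]=np.nan
    return P
E
python3 - <<'E'
from h import *
for n in ['top','side']:
    c=shot(n); cv2.imwrite(f'pics/{n}0.png',cv2.resize(c['color'][:,:,::-1],(800,600),interpolation=cv2.INTER_CUBIC))
    print(n,c['eye'],rot(c).round(3).tolist(),c['mtx'].tolist(),c['k1'])
print(bot.read_state())
E
```

```text
pics
top [ 0.3907502  -0.1150282   1.77530335] [[-0.008, 0.998, -0.06], [-1.0, -0.009, -0.007], [-0.008, 0.06, 0.998]] [[511.0762511515211, 0.0, 279.17842162318675], [0.0, 511.0762511515211, 213.70545005701973], [0.0, 0.0, 1.0]] 0.00011346984316756511
side [-0.15453532 -0.71087569  1.10815539] [[0.689, 0.54, -0.483], [-0.724, 0.528, -0.444], [0.016, 0.656, 0.755]] [[451.26212665355405, 0.0, 293.74132244247073], [0.0, 451.26212665355405, 206.7062259970604], [0.0, 0.0, 1.0]] -0.04244603945473032
{'time': 0.1, 'q': array([ 1.17707717e+00,  2.64690524e-01,  1.60522742e+00,  8.03859238e-06,
        1.27369285e+00, -3.69029089e-02]), 'joint_vel': array([ 0.00112174, -0.00334045, -0.00420712,  0.00027673,  0.0013523 ,
        0.00138374]), 'joint_torque': array([-2.75037173e-04, -5.16712189e+01, -3.68589771e+01, -4.93677385e-05,
        6.20633698e-03, -2.69823153e-05]), 'tool_pos': array([0.23565912, 0.6322045 , 0.40348301]), 'tcp_rot': array([-0.55744258, -3.09129365,  0.00309389]), 'wrist_force': array([-0.09182895,  0.99654291, -0.06569704]), 'torque': array([0.02427278, 0.00194638, 0.00881509]), 'grip_force': 0.0, 'width': 1.0031169439670813}
```

View pics/top0.png

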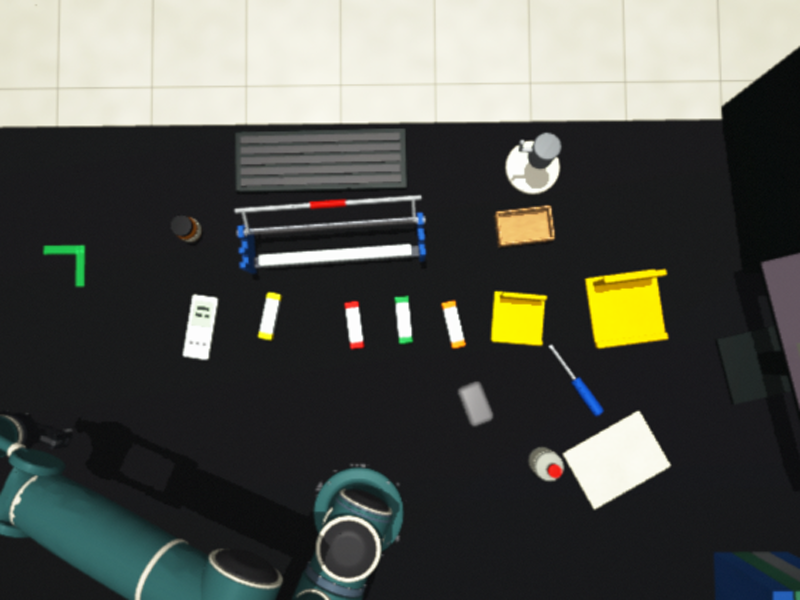

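View pics/side0.png

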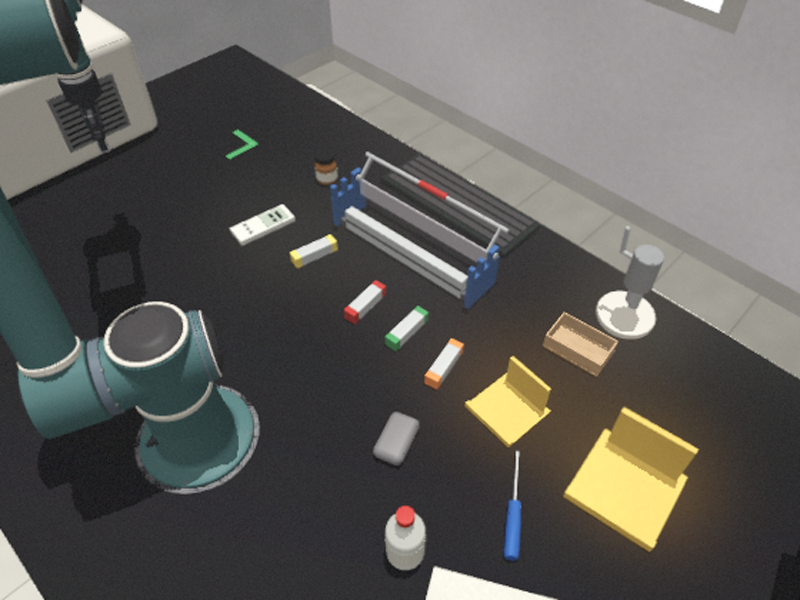

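The top picture (800 px wide) shows carts at yellow (269,316), red (354,325), green (403,320) and orange (453,324), with no blue one. The logger is at (200,327) and the stand beam runs from (257,261) to (413,249). The red grip is at (327,203).

- **Rest candidates:** (519,318) is small and (626,309) is large, so I choose the small one.
- **Bystanders:** the bottle and jar look alike, and both stay put.

Next I'll measure by depth and colour.

```bash
cat > m.py <<'E'
from h import *
def blob(c,P,uv,zlo,zhi,win=40,bright=90):
    """min-area rect in world xy of the bright/height-gated component at pixel uv"""
    u,v=map(int,uv); hsv=cv2.cvtColor(c['color'],cv2.COLOR_RGB2HSV)
    m=((hsv[:,:,2]>bright)).astype(np.uint8)
    n,l=cv2.connectedComponents(m); k=l[v,u]
    ys,xs=np.where(l==k)
    return np.c_[xs,ys],P[ys,xs]
def rect(c,px,z):
    W=atz(c,px,z)[:,:2]
    (cx,cy),(w,h),a=cv2.minAreaRect((W*1000).astype(np.float32))
    if w<h: w,h,a=h,w,a+90
    a=(a+90)%180-90
    return np.round([cx,cy,w,h,a],1)
E
python3 - <<'E'
from m import *
s=1.4286
c=load('top');P=cloud(c)
for n,uv,z in [('logger',(200,320),.016),('yel',(269,316),.03),('red',(354,325),.03),('green',(403,320),.03),('orange',(453,324),.03),('restS',(519,325),.004),('restL',(626,315),.004)]:
    px,W=blob(c,P,np.array(uv)/s,0,1)
    print(n,len(px),rect(c,px,z),'z med',np.nanmedian(W[:,2]).round(4),'max',np.nanpercentile(W[:,2],98).round(4))
Z=P[:,:,2]
v,u=np.where((abs(Z-.055)<.006)); k=(u>165)&(u<300)&(v>165)&(v<195)
print('beam',k.sum(),rect(c,np.c_[u[k],v[k]],.055))
p=np.c_[u[k],v[k]];W=atz(c,p,.055)[:,:2]; m=np.median(W,0); print(m, np.linalg.svd(W-W.mean(0),full_matrices=False)[2][0], W.mean(0))
g=cv2.resize(c['color'][130:260,110:400,::-1],(800,359),interpolation=cv2.INTER_CUBIC)
cv2.imwrite('pics/crop1.png',g)
E
```

```text
logger 844 [450.4 378.4 154.5  65.5  -9. ] z med 0.0154 max 0.0243
yel 349 [474.8 208.9 114.7  36.9 -12. ] z med 0.0292 max 0.0376
red 340 [451.8   5.9 114.7  35.    7.5] z med 0.0291 max 0.0375
green 331 [ 462.5 -112.7  112.4   34.7    4.7] z med 0.0288 max 0.0379
orange 349 [ 451.  -231.2  115.1   35.6   12.5] z med 0.0281 max 0.0367
restS 1316 [ 465.1 -390.4  127.8  125.4   84.7] z med 0.0047 max 0.0817
restL 2613 [ 487.5 -662.2  199.7  175.4  -82.9] z med 0.0061 max 0.1139
beam 670 [610.5  54.7 406.9  78.8  87. ]
[0.61790363 0.0564008 ] [ 0.05748797 -0.9983462 ] [0.61773678 0.05399049]
```

View pics/crop1.png

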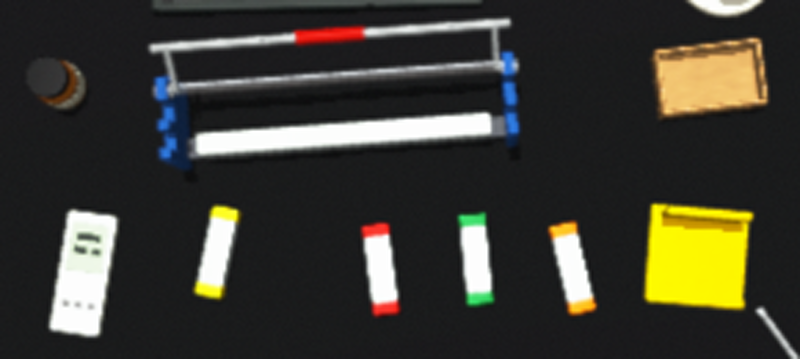

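The crop agrees with the list: beam top corners (197,134) to (490,135), small rest at (697,257), and a screen at the logger's far (+x) end, so its top points to +x. I'll refine the stand and rest, then make a first move to hover over yellow.

```bash
cat > go.py <<'E'
from h import *
def yaw_now(R=None):
    R=cv2.Rodrigues(np.array(bot.read_state()['tcp_rot']))[0]
    return (np.degrees(np.arctan2(R[1,1],R[0,1]))-90+90)%180-90   # angle of tool y from world y
def plan(x,y,z,a):
    "TCP target m, gripper angle a deg (object's long axis from world x)"
    s=bot.read_state(); p=s['tool_pos']; d=np.array([x,y,z])-p
    dy=(a-yaw_now()+90)%180-90
    n=max(np.linalg.norm(d)/.0417,abs(dy)/7.16)
    print('slide',(d/.5).round(4).tolist(),'yaw',round(dy/180,4),'rows>=',round(n,1),'| t',round(s['time'],1),'tcp',p.round(4),'a',round(yaw_now(),2),'q6',s['q'][5].round(2))
E
python3 - <<'E'
from go import *; from m import rect
c=load('top');P=cloud(c);hsv=cv2.cvtColor(c['color'],cv2.COLOR_RGB2HSV)
m=(hsv[:,:,2]>170)&(hsv[:,:,1]<60); m[:165]=0;m[195:]=0;m[:,:170]=0;m[:,300:]=0
v,u=np.where(m);W=atz(c,np.c_[u,v],.055)[:,:2];d=np.linalg.svd(W-W.mean(0),full_matrices=False)[2][0]
print('beam',len(u),rect(c,np.c_[u,v],.055),W.mean(0),np.degrees(np.arctan2(d[1],d[0])))
print('corner est',atz(c,[[110+343.5/2.7586,130+134.7/2.7586]],.055))
m=(hsv[:,:,0]>20)&(hsv[:,:,0]<35)&(hsv[:,:,1]>150)&(hsv[:,:,2]>100); m[:,:340]=0;m[:,385:]=0
v,u=np.where(m); z=P[v,u,2]; k=z<.012
print('rest plate',rect(c,np.c_[u[k],v[k]],.004)); k=z>.07
print('rest edge',k.sum(),rect(c,np.c_[u[k],v[k]],.08))
plan(.475-.03,.209,.36,-12)
E
```

```text
beam 830 [617.1  49.6 361.2  26.5 -86.4] [0.61705279 0.04946812] 93.61819262121385
corner est [[0.61440387 0.04788425 0.055     ]]
rest plate [ 464.9 -389.3  125.   124.9   84.9]
rest edge 79 [ 514.1 -394.7   99.9    8.6   84.7]
slide [0.4187, -0.8464, -0.087] yaw 0.0469 rows>= 11.4 | t 0.1 tcp [0.2357 0.6322 0.4035] a -20.44 q6 -0.04
```

Emit:
{"api": "drive_tool", "payload": {"claw": [70,70,70,70,70,70,70,70], "slide": [[0.06,-0.05,0],[0.12,-0.11,0],[0.17,-0.17,-0.01],[0.22,-0.23,-0.02],[0.27,-0.29,-0.03],[0.31,-0.36,-0.04],[0.35,-0.43,-0.05],[0.39,-0.5,-0.06]], "yaw": [0.0,0.01,0.015,0.02,0.025,0.03,0.04,0.047], "newtons": 40}}

```text
time: 0.77
tool_pos: [0.4313, 0.3806, 0.374]
tcp_rot: [-0.325, -3.124, 0.001]
wrist_force: [0.1, 0.2, 0.2]
width: 0.821
grip_force: 0.0
```

Emit:
{"api": "drive_tool", "payload": {"claw": [70,70,70,70,70,70], "slide": [[0.01,-0.08,0],[0.02,-0.16,-0.01],[0.028,-0.24,-0.02],[0.028,-0.32,-0.027],[0.028,-0.346,-0.027],[0.028,-0.346,-0.027]], "yaw": [0,0,0,0,0,0]}}

```text
time: 1.27
tool_pos: [0.4443, 0.2067, 0.3604]
tcp_rot: [-0.334, -3.122, 0.002]
wrist_force: [-0.3, 0.1, 0.1]
width: 0.819
grip_force: 0.0
```

```bash
python3 - <<'E'
from go import *
c=shot('wrist','w1.png'); plan(.475,.209,.30,-12)
R=cv2.Rodrigues(np.array(bot.read_state()['tcp_rot']))[0]
print('cam in tool',R.T@(c['eye']-bot.read_state()['tool_pos']),(R.T@rot(c)).round(3))
E
```

```text
slide [0.0607, 0.0014, -0.1218] yaw 0.0009 rows>= 1.6 | t 1.3 tcp [0.4447 0.2083 0.3609] a -12.17 q6 -0.97
cam in tool [ 0.07860813 -0.00186631  0.0307372 ] [[-0.002  0.952  0.305]
 [ 1.     0.001  0.002]
 [ 0.001  0.305 -0.952]]
```

View pics/w1.png

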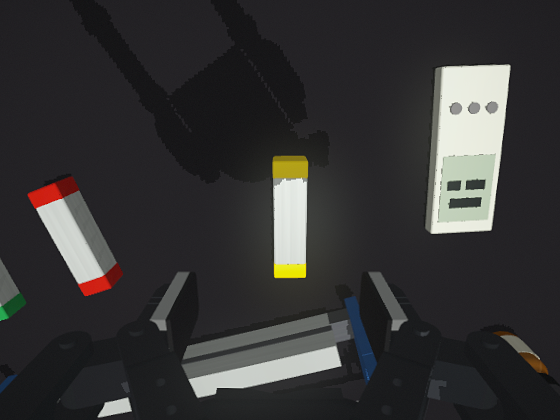

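Wrist view: yellow cart centred at (290,217), logger at (468,150) with its screen towards +x, red at (78,237). I'll measure by the top-face depth.

```bash
cat >> go.py <<'E'
def top(c,x,y,zt,r=.09,tol=.005):
    "rect of the surface at height zt near x,y: centre mm, size mm, angle deg"
    P=cloud(c); k=(abs(P[:,:,2]-zt)<tol)&(np.hypot(P[:,:,0]-x,P[:,:,1]-y)<r)
    n,l,st,_=cv2.connectedComponentsWithStats(k.astype(np.uint8))
    i=1+np.argmax(st[1:,4]); v,u=np.where(l==i); Q=P[v,u]
    W=np.float32(Q[:,:2]*1000)
    (cx,cy),(w,h),a=cv2.minAreaRect(W)
    if w<h: w,h,a=h,w,a+90
    return np.round([cx,cy,w,h,(a+90)%180-90,len(v),np.median(Q[:,2])*1000],1)
E
python3 - <<'E'
from go import *
c=load('wrist')
print(top(c,.475,.209,.03)); print(top(c,.45,.378,.016,.11)); print(top(c,.452,.006,.03))
plan(.475,.209,.18,-12)
E
```

```text
[ 471.4  210.5  111.2   30.3  -11.5 3959.    30.8]
[ 4.4660e+02  3.7940e+02  1.4980e+02  6.1400e+01 -9.1000e+00  1.1069e+04
  1.6800e+01]
[ 447.5    7.5  111.2   32.7    6.8 3749.    30.5]
slide [0.0607, 0.0014, -0.3618] yaw 0.0009 rows>= 4.4 | t 1.3 tcp [0.4447 0.2083 0.3609] a -12.17 q6 -0.97
```

Emit:
{"api": "drive_tool", "payload": {"claw": [60,60,60,60,60,60,60], "slide": [[0.053,0.004,-0.06],[0.053,0.004,-0.14],[0.053,0.004,-0.22],[0.053,0.004,-0.29],[0.053,0.004,-0.34],[0.053,0.004,-0.366],[0.053,0.004,-0.366]], "yaw": [0.004,0.004,0.004,0.004,0.004,0.004,0.004], "newtons": 60}}

```text
time: 1.9
tool_pos: [0.4692, 0.2124, 0.1742]
tcp_rot: [-0.305, -3.12, 0.005]
wrist_force: [-0.2, -0.1, 0.3]
width: 0.703
grip_force: 0.0
```

Emit:
{"api": "drive_tool", "payload": {"claw": [25,25,25,25,25,25], "slide": [[0,0,0],[0,0,0],[0,0,0],[0,0,0],[0,0,0],[0,0,0]], "yaw": [0,0,0,0,0,0]}}

```text
time: 2.4
tool_pos: [0.4723, 0.2122, 0.18]
tcp_rot: [0.308, 3.123, 0.004]
wrist_force: [-1.4, 2.5, 6.3]
width: 0.338
grip_force: 60.6
```

Emit:
{"api": "drive_tool", "payload": {"claw": [25,25,25,25,25,25], "slide": [[0,0,0.04],[0,0,0.1],[0,0,0.17],[0,0,0.24],[0,0,0.24],[0,0,0.24]], "yaw": [0,0,0,0,0,0]}}

```text
time: 2.9
tool_pos: [0.4723, 0.2118, 0.3012]
tcp_rot: [0.308, 3.121, 0.004]
wrist_force: [-1.1, -0.6, -2.0]
width: 0.339
grip_force: 59.8
```

```bash
cat >> go.py <<'E'
S=np.array([.6165,.0490]); SA=3.65
def slot(y,z=.30,dx=0):
    a=np.radians(SA); p=S+np.array([np.cos(a)*dx-np.sin(a)*y,np.sin(a)*dx+np.cos(a)*y]); plan(*p,z,SA)
E
python3 - <<'E'
from go import *
s=bot.read_state(); print(s['width'],s['grip_force'],s['wrist_force']); slot(.09)
c=shot('wrist'); p=s['tool_pos']; print(p,top(c,p[0],p[1],p[2]-.148,tol=.006))
E
```

```text
0.3393655668830138 59.82063353061676 [-1.05636893 -0.61476859 -1.95455487]
slide [0.2769, -0.1459, -0.0023] yaw 0.0829 rows>= 3.8 | t 2.9 tcp [0.4723 0.2118 0.3012] a -11.27 q6 -1.0
[0.47231162 0.21175261 0.30115345] [4.6420e+02 2.1320e+02 9.8400e+01 5.4700e+01 4.1000e+00 1.8946e+04
 1.5170e+02]
```

Emit:
{"api": "drive_tool", "payload": {"claw": [25,25,25,25,25,25,25], "slide": [[0.05,-0.03,0],[0.12,-0.065,0],[0.19,-0.1,0],[0.25,-0.135,0],[0.277,-0.146,0],[0.277,-0.146,0],[0.277,-0.146,0]], "yaw": [0.02,0.04,0.06,0.08,0.083,0.083,0.083]}}

```text
time: 3.53
tool_pos: [0.6092, 0.1376, 0.2951]
tcp_rot: [0.097, -3.135, 0.001]
wrist_force: [0.6, 0.0, -2.3]
width: 0.338
grip_force: 59.7
```

```bash
python3 - <<'E'
from go import *
c=shot('wrist','w2.png'); slot(.09,.235)
E
```

```text
slide [0.0046, 0.0012, -0.1208] yaw 0.0002 rows>= 1.4 | t 3.6 tcp [0.6085 0.1382 0.2954] a 3.62 q6 -1.45
```

View pics/w2.png

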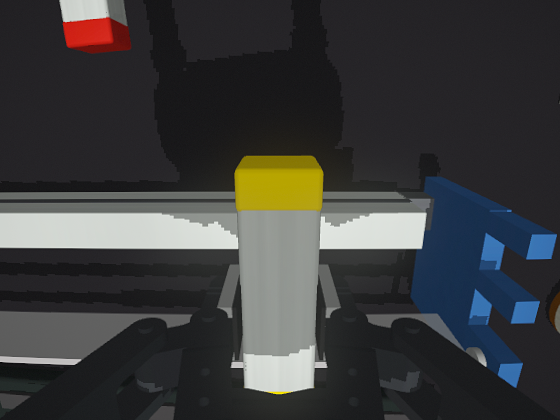

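The held cart is square across the beam, whose top runs over rows 212–248 and ends at (427,230). I'll measure the cart centre against the beam in the same picture.

```bash
cat >> go.py <<'E'
def beam(c,x0=.56,x1=.68):
    P=cloud(c); z=P[:,:,2]; k=(abs(z-.055)<.004)&(P[:,:,0]>x0)&(P[:,:,0]<x1)
    n,l,st,_=cv2.connectedComponentsWithStats(k.astype(np.uint8))
    Q=np.concatenate([P[l==i] for i in range(1,n) if st[i,4]>300])
    a=np.radians(SA); ex=np.array([np.cos(a),np.sin(a)]); ey=np.array([-ex[1],ex[0]])
    d=Q[:,:2]-S; X,Y=d@ex*1000,d@ey*1000
    out=[]
    for y in range(int(Y.min())+5,int(Y.max())-5,10):
        s=X[abs(Y-y)<5]
        if len(s)>20: out.append((y,np.percentile(s,1),np.percentile(s,99)))
    o=np.array(out); w=o[:,2]-o[:,1]; print('beam strips (stand est, mm):',o[::4].round(1).tolist(),'Yrange',np.percentile(Y,[.2,99.8]).round(1))
    g=abs(w-24)<3
    if g.sum()>3: f=np.polyfit(o[g,0],o[g,1:].mean(1),1); print('centre line x at y=0: %.1f, slope deg %.2f'%(f[1],np.degrees(f[0])), g.sum())
def held(c,dz=.150):
    s=bot.read_state(); p=s['tool_pos']; P=cloud(c); zt=p[2]-dz
    a=np.radians(yaw_now()); ex=np.array([np.cos(a),np.sin(a)]); ey=np.array([-ex[1],ex[0]])
    d=P[:,:,:2]-p[:2]; X,Y=d@ex,d@ey
    k=(abs(P[:,:,2]-zt)<.008)&(abs(Y)<.010)&(abs(X)<.09)
    X=X[k]*1000; print('held x range',np.percentile(X,[.5,99.5]).round(1),'z',np.nanmedian(P[:,:,2][k]).round(4),zt.round(4))
E
python3 - <<'E'
from go import *
c=load('wrist'); beam(c); held(c)
E
```

```text
beam strips (stand est, mm): [[-91.0, -15.2, 8.2], [-51.0, -15.0, 8.4], [-11.0, -15.0, 61.5], [29.0, -14.9, 61.7], [119.0, -14.8, 9.0], [159.0, -14.6, 62.1], [199.0, -26.7, 61.8]] Yrange [-93.5 207.3]
centre line x at y=0: -3.1, slope deg 0.14 11
held x range [-56.6  39.1] z 0.1458 0.1454
```

```bash
sed -i 's/^S=.*/S=np.array([.6134,.0488]); SA=3.5/' go.py; python3 - <<'E'
from go import *
slot(.09,.236,.0012)
E
```

```text
slide [0.0013, 0.001, -0.1188] yaw -0.0007 rows>= 1.4 | t 3.6 tcp [0.6085 0.1382 0.2954] a 3.62 q6 -1.45
```

Emit:
{"api": "drive_tool", "payload": {"claw": [25,25,25,25,25,25], "slide": [[0.001,0.001,-0.05],[0.001,0.001,-0.09],[0.001,0.001,-0.105],[0.001,0.001,-0.113],[0.001,0.001,-0.118],[0.001,0.001,-0.118]], "yaw": [0,0,0,0,0,0]}}

```text
time: 4.08
tool_pos: [0.6099, 0.1394, 0.2392]
tcp_rot: [0.102, -3.14, 0.0]
wrist_force: [-0.3, 0.1, -1.4]
width: 0.34
grip_force: 59.7
```

```bash
python3 - <<'E'
from go import *
s=bot.read_state(); print(s['wrist_force']);slot(.09,.235,.0012)
E
```

```text
[-0.30988236  0.07998589 -1.44879508]
slide [-0.0016, -0.0013, -0.0085] yaw -0.0012 rows>= 0.1 | t 4.1 tcp [0.6099 0.1394 0.2392] a 3.71 q6 -1.45
```

Emit:
{"api": "drive_tool", "payload": {"claw": [25,25,25], "slide": [[-0.0015,-0.001,-0.005],[-0.0015,-0.001,-0.008],[-0.0015,-0.001,-0.008]], "yaw": [-0.001,-0.001,-0.001]}}

```text
time: 4.33
tool_pos: [0.6097, 0.1385, 0.2358]
tcp_rot: [-0.096, 3.139, 0.0]
wrist_force: [0.0, 0.1, -1.5]
width: 0.338
grip_force: 59.7
```

Emit:
{"api": "drive_tool", "payload": {"claw": [30,32,36,42,45,45], "slide": [[0,0,0],[0,0,0],[0,0,0],[0,0,0],[0,0,0],[0,0,0]], "yaw": [0,0,0,0,0,0]}}

```text
time: 4.83
tool_pos: [0.6096, 0.1385, 0.2354]
tcp_rot: [-0.096, 3.14, 0.0]
wrist_force: [0.6, 0.4, 0.4]
width: 0.528
grip_force: 0.0
```

Emit:
{"api": "drive_tool", "payload": {"claw": [45,45,45,45,45,45], "slide": [[0,0,0.04],[0,0,0.1],[-0.04,-0.04,0.16],[-0.09,-0.09,0.21],[-0.15,-0.13,0.24],[-0.15,-0.13,0.24]], "yaw": [0,0,0,0,0,0]}}

```text
time: 5.33
tool_pos: [0.5318, 0.0713, 0.3592]
tcp_rot: [-0.094, 3.137, -0.002]
wrist_force: [-1.0, 0.8, -0.3]
width: 0.525
grip_force: 0.0
```

```bash
cat >> go.py <<'E'
def onbeam(c):
    "carts on the beam: stand coords mm"
    a=np.radians(SA); P=cloud(c); d=P[:,:,:2]-S; X=d@[np.cos(a),np.sin(a)]; Y=d@[-np.sin(a),np.cos(a)]
    k=((abs(P[:,:,2]-.085)<.006)&(abs(X)<.063)&(abs(Y)<.17)).astype(np.uint8)
    n,l,st,_=cv2.connectedComponentsWithStats(k)
    for i in range(1,n):
        if st[i,4]<150: continue
        m=l==i; W=np.float32(np.c_[X[m],Y[m]]*1000); (cx,cy),(w,h),t=cv2.minAreaRect(W)
        if w<h: w,h,t=h,w,t+90
        A=np.c_[X[m],Y[m],np.ones(m.sum())]; f=np.linalg.lstsq(A,P[:,:,2][m],rcond=None)[0]
        print('on beam',np.round([cx,cy,w,h,(t+90)%180-90,P[:,:,2][m].mean()*1000],1),'tilt deg',np.degrees(f[:2]).round(1))
E
python3 - <<'E'
from go import *
c=shot('wrist'); onbeam(c); r=top(c,.4475,.0075,.03); print(r); plan(r[0]/1e3-.03,r[1]/1e3,.30,r[4])
c=shot('top'); onbeam(c)
E
```

```text
on beam [-30.2  89.3  48.9  30.8  -0.7  85.5] tilt deg [1.4 0.1]
[ 447.7    6.6  111.3   31.4    6.9 5461.    30.5]
slide [-0.2311, -0.1313, -0.1156] yaw 0.0195 rows>= 3.5 | t 5.4 tcp [0.5332 0.0722 0.3578] a 3.39 q6 -1.54
```

Emit:
{"api": "drive_tool", "payload": {"claw": [60,60,60,60,60,60,60,60], "slide": [[-0.05,-0.04,-0.01],[-0.11,-0.08,-0.03],[-0.16,-0.12,-0.07],[-0.171,-0.131,-0.14],[-0.171,-0.131,-0.22],[-0.171,-0.131,-0.3],[-0.171,-0.131,-0.35],[-0.171,-0.131,-0.353]], "yaw": [0.0195,0.0195,0.0195,0.0195,0.0195,0.0195,0.0195,0.0195]}}

```text
time: 6.1
tool_pos: [0.4455, 0.0084, 0.1726]
tcp_rot: [0.192, -3.123, -0.002]
wrist_force: [0.0, 0.2, 0.1]
width: 0.701
grip_force: 0.0
```

Emit:
{"api": "drive_tool", "payload": {"claw": [60,25,25,25,25,25,25], "slide": [[0,0,0],[0,0,0],[0,0,0],[0,0,0],[0,0,0],[0,0,0],[0,0,0]], "yaw": [0,0,0,0,0,0,0]}}

```text
time: 6.68
tool_pos: [0.4508, 0.008, 0.181]
tcp_rot: [-0.192, 3.13, -0.001]
wrist_force: [1.0, 0.9, 7.2]
width: 0.341
grip_force: 60.6
```

```bash
python3 - <<'E'
from go import *
s=bot.read_state(); print(s['width'],s['grip_force'],s['wrist_force'])
plan(.4477,.0066,.30,6.9); slot(.03,.300,-.0)
E
```

```text
0.34113424774178935 60.562509298324585 [0.99384753 0.93254488 7.19325673]
slide [-0.0062, -0.0028, 0.238] yaw -0.0006 rows>= 2.9 | t 6.7 tcp [0.4508 0.008  0.181 ] a 7.01 q6 -1.73
slide [0.3215, 0.1415, 0.238] yaw -0.0195 rows>= 5.1 | t 6.7 tcp [0.4508 0.008  0.181 ] a 7.01 q6 -1.73
```

Emit:
{"api": "drive_tool", "payload": {"claw": [25,25,25,25,25,25,25,25], "slide": [[0,0,0.05],[0,0,0.12],[0.03,0.01,0.19],[0.09,0.04,0.238],[0.16,0.07,0.238],[0.23,0.1,0.238],[0.29,0.13,0.238],[0.328,0.142,0.238]], "yaw": [0,0,0,-0.01,-0.0195,-0.0195,-0.0195,-0.0195]}}

```text
time: 7.35
tool_pos: [0.6156, 0.0807, 0.299]
tcp_rot: [-0.097, 3.136, 0.001]
wrist_force: [-0.1, -0.1, -0.7]
width: 0.341
grip_force: 59.7
```

Emit:
{"api": "drive_tool", "payload": {"claw": [25,25,25], "slide": [[0,0,0],[0,0,0],[0,0,0]], "yaw": [0,0,0]}}

```text
time: 7.6
tool_pos: [0.6122, 0.0788, 0.2973]
tcp_rot: [0.096, -3.138, 0.0]
wrist_force: [-0.9, -0.3, -1.2]
width: 0.338
grip_force: 59.7
```

```bash
python3 - <<'E'
from go import *
c=shot('wrist'); beam(c); held(c); slot(.03,.238,.0031); onbeam(c)
E
```

```text
beam strips (stand est, mm): [[-151.0, -11.8, 12.4], [-111.0, -11.8, 12.0], [-71.0, -11.8, 12.0], [-31.0, -11.8, 12.5], [59.0, -11.8, 12.3], [129.0, -11.8, 64.6], [169.0, -12.0, 64.6]] Yrange [-154.2  202.1]
centre line x at y=0: 0.2, slope deg -0.00 19
held x range [-59.3  39.8] z 0.147 0.1473
slide [0.0056, 0.0005, -0.1186] yaw 0.0001 rows>= 1.4 | t 7.7 tcp [0.6119 0.0787 0.2973] a 3.49 q6 -1.54
on beam [ -1.4  89.7 106.9  30.9  -0.   85.5] tilt deg [0.1 1.8]
```

Emit:
{"api": "drive_tool", "payload": {"claw": [25,25,25,25,25,25], "slide": [[0.007,0.0005,-0.05],[0.007,0.0005,-0.09],[0.007,0.0005,-0.11],[0.007,0.0005,-0.118],[0.007,0.0005,-0.121],[0.007,0.0005,-0.121]], "yaw": [0,0,0,0,0,0]}}

```text
time: 8.15
tool_pos: [0.6164, 0.079, 0.2376]
tcp_rot: [-0.095, 3.14, 0.0]
wrist_force: [1.4, 0.5, -1.7]
width: 0.338
grip_force: 59.9
```

```bash
python3 - <<'E'
from go import *
s=bot.read_state(); print(s['wrist_force']);slot(.03,.2365,.0038)
E
```

```text
[ 1.38057832  0.51290054 -1.73698666]
slide [-0.0021, -0.0001, -0.0022] yaw 0.0001 rows>= 0.0 | t 8.2 tcp [0.6164 0.079  0.2376] a 3.48 q6 -1.54
```

Emit:
{"api": "drive_tool", "payload": {"claw": [25,25,25,30,34,40,45,45], "slide": [[-0.002,0,-0.002],[-0.002,0,-0.003],[-0.002,0,-0.003],[-0.002,0,-0.003],[-0.002,0,-0.003],[-0.002,0,-0.003],[-0.002,0,-0.003],[-0.002,0,-0.003]], "yaw": [0,0,0,0,0,0,0,0]}}

```text
time: 8.82
tool_pos: [0.6156, 0.0793, 0.2359]
tcp_rot: [-0.096, 3.14, -0.0]
wrist_force: [-0.6, -0.3, -1.3]
width: 0.526
grip_force: 0.0
```

Emit:
{"api": "drive_tool", "payload": {"claw": [45,45,45,45,45,45,45,45], "slide": [[0,0,0.04],[0,0,0.1],[-0.04,-0.04,0.16],[-0.09,-0.09,0.21],[-0.15,-0.14,0.24],[-0.17,-0.2,0.24],[-0.17,-0.24,0.24],[-0.17,-0.24,0.24]], "yaw": [0,0,0,0,0,0,0,0]}}

```text
time: 9.48
tool_pos: [0.5298, -0.0436, 0.3568]
tcp_rot: [-0.091, 3.138, -0.003]
wrist_force: [0.9, -0.2, 0.1]
width: 0.527
grip_force: 0.0
```

```bash
python3 - <<'E'
from go import *
c=shot('wrist'); onbeam(c); r=top(c,.459,-.112,.03); print(r); plan(r[0]/1e3,r[1]/1e3,.184,r[4])
E
```

```text
on beam [-22.2  29.7  66.9  31.   -0.2  85.3] tilt deg [0.5 3. ]
on beam [-3.300e+00  8.900e+01  1.033e+02  3.160e+01 -1.000e-01  8.530e+01] tilt deg [0.2 3.6]
[ 4.592e+02 -1.119e+02  1.114e+02  3.110e+01  4.800e+00  5.355e+03
  3.050e+01]
slide [-0.1419, -0.1393, -0.3447] yaw 0.0082 rows>= 4.8 | t 9.5 tcp [ 0.5302 -0.0423  0.3564] a 3.32 q6 -1.76
```

Emit:
{"api": "drive_tool", "payload": {"claw": [60,60,60,60,60,60,60,60], "slide": [[-0.05,-0.05,-0.01],[-0.1,-0.1,-0.03],[-0.145,-0.139,-0.07],[-0.145,-0.139,-0.14],[-0.145,-0.139,-0.22],[-0.145,-0.139,-0.3],[-0.145,-0.139,-0.34],[-0.145,-0.139,-0.344]], "yaw": [0.008,0.008,0.008,0.008,0.008,0.008,0.008,0.008]}}

```text
time: 10.2
tool_pos: [0.4551, -0.1087, 0.1787]
tcp_rot: [0.135, -3.129, -0.006]
wrist_force: [-0.2, 0.2, 0.1]
width: 0.701
grip_force: 0.0
```

Emit:
{"api": "drive_tool", "payload": {"claw": [60,60,25,25,25,25,25,25], "slide": [[0,0,0],[0,0,0],[0,0,0],[0,0,0],[0,0,0],[0,0,0],[0,0,0],[0,0,0]], "yaw": [0,0,0,0,0,0,0,0]}}

```text
time: 10.87
tool_pos: [0.4595, -0.1107, 0.186]
tcp_rot: [-0.135, 3.134, -0.002]
wrist_force: [-0.0, 0.1, 5.2]
width: 0.338
grip_force: 60.8
```

```bash
python3 - <<'E'
from go import *
s=bot.read_state(); print(s['width'],s['grip_force'],s['wrist_force'])
plan(.4592,-.1119,.30,4.8); slot(-.03,.300,.001)
E
```

```text
0.3381661261239407 60.84166646003723 [-0.02254392  0.08247526  5.24612485]
slide [-0.0006, -0.0024, 0.2281] yaw -0.0008 rows>= 2.7 | t 10.9 tcp [ 0.4595 -0.1107  0.186 ] a 4.94 q6 -1.95
slide [0.3135, 0.2592, 0.2281] yaw -0.008 rows>= 5.6 | t 10.9 tcp [ 0.4595 -0.1107  0.186 ] a 4.94 q6 -1.95
```

Emit:
{"api": "drive_tool", "payload": {"claw": [25,25,25,25,25,25,25,25], "slide": [[0,0,0.05],[0,0,0.12],[0.03,0.03,0.19],[0.08,0.08,0.228],[0.14,0.13,0.228],[0.2,0.18,0.228],[0.26,0.23,0.228],[0.3135,0.259,0.228]], "yaw": [0,0,0,-0.008,-0.008,-0.008,-0.008,-0.008]}}

```text
time: 11.53
tool_pos: [0.6161, 0.0218, 0.2987]
tcp_rot: [-0.098, 3.138, 0.001]
wrist_force: [0.4, -0.4, -2.6]
width: 0.337
grip_force: 59.9
```

Emit:
{"api": "drive_tool", "payload": {"claw": [25,25,25], "slide": [[0,0,0],[0,0,0],[0,0,0]], "yaw": [0,0,0]}}

```text
time: 11.78
tool_pos: [0.6142, 0.0192, 0.2974]
tcp_rot: [0.096, -3.139, 0.0]
wrist_force: [-0.3, 0.5, -1.9]
width: 0.335
grip_force: 59.9
```

```bash
python3 - <<'E'
from go import *
c=shot('wrist'); held(c,.156); slot(-.03,.243,.001); onbeam(c)
E
```

```text
held x range [-56.3  45. ] z 0.1421 0.1413
slide [0.0049, 0.0002, -0.1087] yaw 0.0001 rows>= 1.3 | t 11.8 tcp [0.6138 0.0188 0.2973] a 3.48 q6 -1.64
on beam [ -2.4  30.6 105.3  31.5   0.3  85.5] tilt deg [0.1 1.8]
on beam [  0.7  89.6 111.   32.2   0.2  85.3] tilt deg [0.1 3.5]
```

Emit:
{"api": "drive_tool", "payload": {"claw": [25,25,25,25,25,25,25], "slide": [[0.004,0,-0.05],[0.004,0,-0.085],[0.004,0,-0.1],[0.004,0,-0.107],[0.004,0,-0.11],[0.004,0,-0.11],[0.004,0,-0.11]], "yaw": [0,0,0,0,0,0,0]}}

```text
time: 12.42
tool_pos: [0.6172, 0.019, 0.2439]
tcp_rot: [-0.095, 3.138, -0.0]
wrist_force: [0.4, 0.1, -1.2]
width: 0.336
grip_force: 60.0
```

```bash
python3 - <<'E'
from go import *
s=bot.read_state(); print(s['wrist_force']);slot(-.03,.2415,.001)
E
```

```text
[ 0.41430858  0.06232733 -1.24006597]
slide [-0.0019, -0.0002, -0.0048] yaw 0.0001 rows>= 0.1 | t 12.4 tcp [0.6172 0.019  0.2439] a 3.48 q6 -1.64
```

Release, back off, look at orange (top estimate 451,−231).

Emit:
{"api": "drive_tool", "payload": {"claw": [25,25,25,30,34,40,45,45], "slide": [[-0.002,0,-0.003],[-0.002,0,-0.0055],[-0.002,0,-0.0055],[-0.002,0,-0.0055],[-0.002,0,-0.0055],[-0.002,0,-0.0055],[-0.002,0,-0.0055],[-0.002,0,-0.0055]], "yaw": [0,0,0,0,0,0,0,0]}}

```text
time: 13.08
tool_pos: [0.6158, 0.0193, 0.2399]
tcp_rot: [-0.096, 3.14, -0.0]
wrist_force: [-0.2, -0.1, -0.5]
width: 0.528
grip_force: 0.0
```

Emit:
{"api": "drive_tool", "payload": {"claw": [45,45,45,45,45,45,45,45], "slide": [[0,0,0.04],[0,0,0.1],[-0.04,-0.05,0.16],[-0.09,-0.1,0.2],[-0.14,-0.16,0.23],[-0.17,-0.23,0.23],[-0.17,-0.3,0.23],[-0.17,-0.3,0.23]], "yaw": [0,0,0,0,0,0,0,0]}}

```text
time: 13.75
tool_pos: [0.5299, -0.1353, 0.3561]
tcp_rot: [-0.09, 3.138, -0.006]
wrist_force: [0.9, -0.2, 0.1]
width: 0.524
grip_force: 0.0
```

Emit:
{"api": "drive_tool", "payload": {"claw": [60,60,60], "slide": [[0,-0.06,0],[0,-0.06,0],[0,-0.06,0]], "yaw": [0.03,0.05,0.05]}}

```text
time: 14.0
tool_pos: [0.5307, -0.1618, 0.3549]
tcp_rot: [-0.341, 3.123, 0.0]
wrist_force: [-0.7, -0.4, 1.2]
width: 0.7
grip_force: 0.0
```

```bash
python3 - <<'E'
from go import *
c=shot('wrist'); onbeam(c); r=top(c,.448,-.231,.03); print(r); plan(r[0]/1e3,r[1]/1e3,.184,r[4])
E
```

```text
on beam [-36.2 -30.3  39.5  31.5  -0.1  85.1] tilt deg [1.2 3.5]
on beam [-16.6  29.2  77.2  31.9  -0.   85.1] tilt deg [-0.   4.9]
[ 447.7 -231.3  110.    31.2   12.6 5705.    30.6]
slide [-0.1661, -0.1405, -0.3416] yaw 0.0014 rows>= 4.9 | t 14.1 tcp [ 0.5307 -0.1611  0.3548] a 12.34 q6 -2.13
```

Emit:
{"api": "drive_tool", "payload": {"claw": [60,60,60,60,60,60,60,60], "slide": [[-0.05,-0.05,-0.01],[-0.1,-0.1,-0.03],[-0.15,-0.14,-0.07],[-0.168,-0.141,-0.14],[-0.168,-0.141,-0.22],[-0.168,-0.141,-0.3],[-0.168,-0.141,-0.335],[-0.168,-0.141,-0.342]], "yaw": [0.001,0.001,0.001,0.001,0.001,0.001,0.001,0.001]}}

```text
time: 14.72
tool_pos: [0.4443, -0.229, 0.1794]
tcp_rot: [0.344, -3.115, -0.009]
wrist_force: [-0.1, 0.5, 0.3]
width: 0.707
grip_force: 0.0
```

Emit:
{"api": "drive_tool", "payload": {"claw": [60,60,25,25,25,25,25,25], "slide": [[0,0,0],[0,0,0],[0,0,0],[0,0,0],[0,0,0],[0,0,0],[0,0,0],[0,0,0]], "yaw": [0,0,0,0,0,0,0,0]}}

```text
time: 15.38
tool_pos: [0.4481, -0.2319, 0.1862]
tcp_rot: [-0.346, 3.119, -0.004]
wrist_force: [-0.2, 0.7, 5.6]
width: 0.335
grip_force: 61.3
```

```bash
python3 - <<'E'
from go import *
s=bot.read_state(); print(s['width'],s['grip_force'],s['wrist_force'])
plan(.4477,-.2313,.30,12.6); slot(-.09,.300,.001)
E
```

```text
0.3345244948763742 61.31145715713501 [-0.23667393  0.74967161  5.61631264]
slide [-0.0008, 0.0013, 0.2277] yaw -0.0004 rows>= 2.7 | t 15.4 tcp [ 0.4481 -0.2319  0.1862] a 12.67 q6 -2.32
slide [0.3436, 0.3819, 0.2277] yaw -0.0509 rows>= 6.7 | t 15.4 tcp [ 0.4481 -0.2319  0.1862] a 12.67 q6 -2.32
```

Emit:
{"api": "drive_tool", "payload": {"claw": [25,25,25,25,25,25,25,25], "slide": [[0,0,0.05],[0,0,0.12],[0.02,0.03,0.19],[0.05,0.08,0.228],[0.1,0.13,0.228],[0.15,0.18,0.228],[0.2,0.23,0.228],[0.25,0.28,0.228]], "yaw": [0,0,0,-0.02,-0.04,-0.051,-0.051,-0.051]}}

```text
time: 16.05
tool_pos: [0.5725, -0.0899, 0.2988]
tcp_rot: [-0.095, 3.139, -0.001]
wrist_force: [1.2, -1.0, -1.1]
width: 0.335
grip_force: 60.3
```

Emit:
{"api": "drive_tool", "payload": {"claw": [25,25,25,25,25,25], "slide": [[0.05,0.05,0],[0.09,0.1,0],[0.0925,0.102,0],[0.0925,0.102,0],[0.0925,0.102,0],[0.0925,0.102,0]], "yaw": [0,0,0,0,0,0]}}

```text
time: 16.55
tool_pos: [0.6171, -0.0409, 0.2977]
tcp_rot: [0.095, -3.139, 0.0]
wrist_force: [-0.3, -1.1, -0.7]
width: 0.338
grip_force: 60.3
```

```bash
python3 - <<'E'
from go import *
c=shot('wrist'); held(c,.156); slot(-.09,.242,.001); onbeam(c)
E
```

```text
held x range [-56.8  44.8] z 0.1422 0.1418
slide [0.0056, 0.0004, -0.1115] yaw 0.0004 rows>= 1.3 | t 16.6 tcp [ 0.6171 -0.0412  0.2978] a 3.43 q6 -1.74
on beam [ -2.8 -29.6 105.6  30.8   0.2  85.5] tilt deg [0.1 1.7]
on beam [  0.3  29.7 110.9  31.7  -0.   85.3] tilt deg [0.1 3.4]
on beam [23.5 74.6 69.1 13.5 10.9 83.8] tilt deg [ 2.2 20.2]
```

Emit:
{"api": "drive_tool", "payload": {"claw": [25,25,25,25,25,25,25], "slide": [[0.004,0,-0.05],[0.004,0,-0.085],[0.004,0,-0.1],[0.004,0,-0.108],[0.004,0,-0.113],[0.004,0,-0.113],[0.004,0,-0.113]], "yaw": [0,0,0,0,0,0,0]}}

```text
time: 17.18
tool_pos: [0.6205, -0.0406, 0.2426]
tcp_rot: [-0.095, 3.138, -0.0]
wrist_force: [0.5, -0.1, -1.4]
width: 0.331
grip_force: 60.3
```

```bash
python3 - <<'E'
from go import *
s=bot.read_state(); print(s['wrist_force']);slot(-.09,.2415,.0013)
E
```

```text
[ 0.54281783 -0.05186963 -1.42213485]
slide [-0.0007, -0.0008, -0.0021] yaw 0.0001 rows>= 0.0 | t 17.2 tcp [ 0.6205 -0.0406  0.2426] a 3.47 q6 -1.74
```

Emit:
{"api": "drive_tool", "payload": {"claw": [25,25,30,34,40,45,45,45], "slide": [[-0.001,0,-0.003],[-0.001,0,-0.003],[-0.001,0,-0.003],[-0.001,0,-0.003],[-0.001,0,-0.003],[-0.001,0,-0.003],[-0.001,0,-0.003],[-0.001,0,-0.003]], "yaw": [0,0,0,0,0,0,0,0]}}

```text
time: 17.85
tool_pos: [0.6195, -0.0402, 0.2399]
tcp_rot: [0.096, -3.14, -0.0]
wrist_force: [0.8, -0.3, 0.2]
width: 0.524
grip_force: 0.0
```

Emit:
{"api": "drive_tool", "payload": {"claw": [45,45,45,45,45,45,45,45], "slide": [[0,0,0.04],[0,0,0.1],[0,0,0.17],[-0.03,0.03,0.24],[-0.05,0.06,0.3],[-0.05,0.09,0.3],[-0.05,0.12,0.3],[-0.05,0.15,0.3]], "yaw": [0,0,0,-0.03,-0.07,-0.11,-0.15,-0.19]}}

```text
time: 18.52
tool_pos: [0.5944, 0.0353, 0.3915]
tcp_rot: [0.837, 3.026, 0.001]
wrist_force: [-1.3, -0.2, -1.1]
width: 0.53
grip_force: 0.0
```

Emit:
{"api": "drive_tool", "payload": {"claw": [60,60,60,60,60,60,60,60], "slide": [[0,0.02,0],[0,0.04,0],[0,0.04,0],[0,0.04,0],[0,0.04,0],[0,0.04,0],[0,0.04,0],[0,0.04,0]], "yaw": [-0.04,-0.08,-0.12,-0.16,-0.2,-0.24,-0.28,-0.31]}}

```text
time: 19.18
tool_pos: [0.5944, 0.0548, 0.3898]
tcp_rot: [-2.156, -2.285, 0.0]
wrist_force: [0.4, -0.7, -0.1]
width: 0.703
grip_force: 0.0
```

```bash
python3 - <<'E'
from go import *
c=shot('wrist','w3.png'); t=shot('top'); onbeam(c)
a=np.radians(SA); p=S+.108*np.array([np.cos(a),np.sin(a)]); plan(*p,.141+.162+.05,SA-90)
for n,cc in (('wrist',c),('top',t)):
    P=cloud(cc); hsv=cv2.cvtColor(cc['color'],cv2.COLOR_RGB2HSV)
    k=(hsv[:,:,1]>150)&((hsv[:,:,0]<8)|(hsv[:,:,0]>172))&(P[:,:,2]>.1)&(P[:,:,2]<.18)
    Q=P[k]; print(n,k.sum(),np.percentile(Q,[2,50,98],axis=0).round(4).tolist() if k.sum() else '')
E
```

```text
on beam [ 1.000e+00  8.990e+01  1.115e+02  3.070e+01 -1.000e-01  8.560e+01] tilt deg [0.1 0.3]
on beam [  0.8  30.8 111.5  30.8   0.3  85.5] tilt deg [ 0.1 -1.3]
on beam [ 1.000e-01 -2.940e+01  1.112e+02  3.080e+01 -1.000e-01  8.540e+01] tilt deg [ 0.1 -2.6]
on beam [ -6.  -88.6  98.7  31.3  -0.5  85.1] tilt deg [-0.1 -3.3]
slide [0.2535, 0.0013, -0.0737] yaw -0.0008 rows>= 3.2 | t 19.3 tcp [0.5944 0.0548 0.3898] a -86.36 q6 -0.01
wrist 3215 [[0.7072, 0.018, 0.1454], [0.713, 0.0597, 0.1533], [0.7229, 0.0951, 0.1555]]
top 99 [[0.1117, -0.4529, 0.1315], [0.1282, -0.4341, 0.1573], [0.7281, 0.0337, 0.1655]]
```

View pics/w3.png

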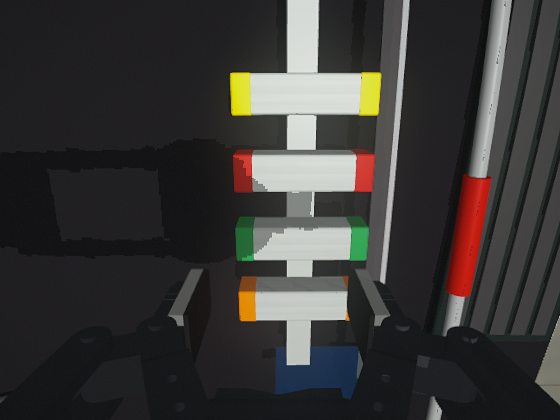

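The wrist picture shows all four carts square on the beam (yellow (305,94), red (304,171), green (302,239), orange (296,299)) and the red sleeve at (468,236). Next I'll grip the sleeve.

Emit:
{"api": "drive_tool", "payload": {"claw": [50,50,50,50,50,50,50,50], "slide": [[0.07,0,0],[0.14,0,0],[0.2,0,-0.02],[0.241,0,-0.05],[0.241,0,-0.1],[0.241,0,-0.14],[0.241,0,-0.155],[0.241,0,-0.155]], "yaw": [0,0,0,0,0,0,0,0]}}

```text
time: 19.95
tool_pos: [0.7138, 0.0547, 0.3087]
tcp_rot: [-2.144, -2.29, 0.007]
wrist_force: [-0.5, 0.9, 0.9]
width: 0.584
grip_force: 0.0
```

```bash
python3 - <<'E'
from go import *
plan(.7155,.055,.3095,SA-90); s=bot.read_state(); print(s['wrist_force'])
E
```

```text
slide [0.0034, 0.0007, 0.0016] yaw -0.0014 rows>= 0.0 | t 19.9 tcp [0.7138 0.0547 0.3087] a -86.24 q6 -0.02
[-0.48695453  0.93906164  0.92984702]
```

Emit:
{"api": "drive_tool", "payload": {"claw": [50,10,10,10,10,10,10,10], "slide": [[0.002,0,0.001],[0.002,0,0.001],[0.002,0,0.001],[0.002,0,0.001],[0.002,0,0.001],[0.002,0,0.001],[0.002,0,0.001],[0.002,0,0.001]], "yaw": [0,0,0,0,0,0,0,0], "newtons": 30}}

```text
time: 20.62
tool_pos: [0.717, 0.0548, 0.315]
tcp_rot: [2.147, 2.289, 0.005]
wrist_force: [3.1, 0.1, 6.0]
width: 0.169
grip_force: 30.8
```

```bash
python3 - <<'E'
from go import *
s=bot.read_state(); print(s['wrist_force'],s['width'],s['grip_force'])
p=s['tool_pos'].copy(); p0=p.copy(); print(p)
A=np.radians(SA); ex=np.array([np.cos(A),np.sin(A)])
# bail angle from grasp x
x=(p[:2]-S)@ex; a0=np.arccos(np.clip((.060-x)/.060,-1,1)); print('x',x,'a0',a0)
for a in np.linspace(a0,0,17)[1:]:
    xs=.060-.060*np.cos(a)-x; dz=.060*(np.sin(a)-np.sin(a0))
    print(round(a,2),(np.r_[xs*ex,dz]/.5).round(4).tolist())
E
```

```text
[3.05165383 0.12343921 6.0185143 ] 0.1689980943708339 30.815212726593018
[0.7169795  0.05480558 0.31501379]
x 0.10375293167460777 a0 2.3879711631621854
2.24 [-0.0132, -0.0008, 0.0121]
2.09 [-0.028, -0.0017, 0.0221]
1.94 [-0.0441, -0.0027, 0.0298]
1.79 [-0.0612, -0.0037, 0.035]
1.64 [-0.0789, -0.0048, 0.0376]
1.49 [-0.0967, -0.0059, 0.0375]
1.34 [-0.1144, -0.007, 0.0348]
1.19 [-0.1314, -0.008, 0.0295]
1.04 [-0.1475, -0.009, 0.0217]
0.9 [-0.1622, -0.0099, 0.0115]
0.75 [-0.1753, -0.0107, -0.0006]
0.6 [-0.1864, -0.0114, -0.0147]
0.45 [-0.1953, -0.0119, -0.0302]
0.3 [-0.2018, -0.0123, -0.0468]
0.15 [-0.2058, -0.0126, -0.0643]
0.0 [-0.2071, -0.0127, -0.0821]
```

Emit:
{"api": "drive_tool", "payload": {"claw": [40,40,40,40,10,10,10,10], "slide": [[0,0,0],[0,0,-0.008],[-0.002,0,-0.018],[-0.002,0,-0.018],[-0.002,0,-0.018],[-0.002,0,-0.018],[-0.002,0,-0.018],[-0.002,0,-0.018]], "yaw": [0,0,0,0,0,0,0,0], "newtons": 30}}

```text
time: 21.28
tool_pos: [0.7159, 0.0548, 0.3044]
tcp_rot: [2.148, 2.289, 0.004]
wrist_force: [4.0, 1.0, -1.8]
width: 0.176
grip_force: 30.1
```

```bash
python3 - <<'E'
from go import *
s=bot.read_state(); print(s['wrist_force'],s['width'],s['grip_force'],s['tool_pos'])
E
```

```text
[ 3.97776814  0.97313934 -1.76633962] 0.17640504539464608 30.13453245162964 [0.71587209 0.05479557 0.30438245]
```

Emit:
{"api": "drive_tool", "payload": {"claw": [10,10,10,10,10,10,10,10], "slide": [[-0.013,-0.001,0.012],[-0.028,-0.002,0.023],[-0.044,-0.003,0.031],[-0.061,-0.004,0.036],[-0.078,-0.005,0.039],[-0.096,-0.006,0.039],[-0.113,-0.007,0.036],[-0.13,-0.008,0.031]], "yaw": [0,0,0,0,0,0,0,0]}}

```text
time: 21.95
tool_pos: [0.6525, 0.0508, 0.3241]
tcp_rot: [2.144, 2.285, 0.013]
wrist_force: [3.6, 0.5, 7.7]
width: 0.171
grip_force: 30.6
```

```bash
python3 - <<'E'
from go import *
s=bot.read_state(); print(s['wrist_force'],s['width'],s['grip_force'],s['tool_pos'])
A=np.radians(SA); ex=np.array([np.cos(A),np.sin(A)]); print((s['tool_pos'][:2]-S)@ex)
c=shot('wrist','w4.png')
E
```

```text
[3.579762   0.50079021 7.70638119] 0.171181815193165 30.593394935131073 [0.65245551 0.05084364 0.324101  ]
0.03910742093545014
```

View pics/w4.png

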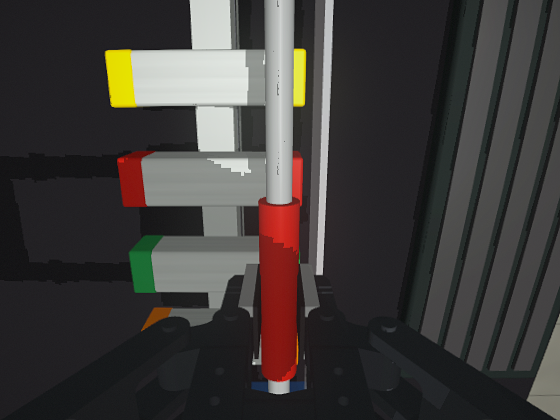

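The red sleeve (279,290) is gripped and following the arc. I'll close it.

Emit:
{"api": "drive_tool", "payload": {"claw": [10,10,10,10,10,10,10,10], "slide": [[-0.019,-0.001,-0.009],[-0.033,-0.002,-0.018],[-0.046,-0.003,-0.03],[-0.057,-0.003,-0.044],[-0.066,-0.004,-0.06],[-0.073,-0.004,-0.077],[-0.077,-0.005,-0.094],[-0.078,-0.005,-0.108]], "yaw": [0,0,0,0,0,0,0,0]}}

```text
time: 22.67
tool_pos: [0.6129, 0.0484, 0.268]
tcp_rot: [2.146, 2.287, 0.009]
wrist_force: [4.8, 0.4, 7.7]
width: 0.171
grip_force: 33.0
```

Emit:
{"api": "drive_tool", "payload": {"claw": [10,10,10,10], "slide": [[0,0,-0.006],[0,0,-0.01],[0,0,-0.01],[0,0,-0.01]], "yaw": [0,0,0,0]}}

```text
time: 23.0
tool_pos: [0.6129, 0.0484, 0.2636]
tcp_rot: [2.147, 2.288, 0.008]
wrist_force: [3.2, 1.2, 9.1]
width: 0.174
grip_force: 33.5
```

```bash
cat >> go.py <<'E'
def rod(c,lo=.09,hi=.18):
    P=cloud(c); a=np.radians(SA); d=P[:,:,:2]-S; X=d@[np.cos(a),np.sin(a)]; Y=d@[-np.sin(a),np.cos(a)]
    Z=P[:,:,2]
    for y0 in (-.12,-.06,0,.06,.12,.15):
        k=(abs(Y-y0)<.012)&(Z>lo)&(Z<hi)&(abs(X)<.12)
        if k.sum()>15: print('rod y',y0,k.sum(),'x %.1f top z %.1f'%(1000*np.median(X[k]),1000*np.percentile(Z[k],90)))
E
python3 - <<'E'
from go import *
s=bot.read_state(); print(s['wrist_force'],s['width'],s['grip_force'],s['tool_pos'])
A=np.radians(SA); ex=np.array([np.cos(A),np.sin(A)]); print((s['tool_pos'][:2]-S)@ex)
c=shot('wrist','w5.png'); rod(c)
E
```

```text
[3.21397527 1.18261232 9.07462985] 0.17398350856817113 33.50080132484436 [0.61293943 0.04839686 0.26362453]
-0.0004843269816592197
rod y -0.06 115 x 64.4 top z 99.1
rod y 0 30956 x 0.6 top z 170.7
rod y 0.06 3177 x 3.2 top z 110.6
rod y 0.12 337 x 64.3 top z 99.4
```

Emit:
{"api": "drive_tool", "payload": {"claw": [10,10,10,10,10], "slide": [[0,0,-0.004],[0,0,-0.008],[0,0,-0.012],[0,0,-0.012],[0,0,-0.012]], "yaw": [0,0,0,0,0]}}

```text
time: 23.47
tool_pos: [0.6131, 0.0484, 0.2633]
tcp_rot: [2.146, 2.288, 0.008]
wrist_force: [-10.8, -0.6, 37.3]
width: 0.172
grip_force: 36.3
```

Emit:
{"api": "drive_tool", "payload": {"claw": [20,26,30,30,30,30,30,30], "slide": [[0,0,0],[0,0,0],[0,0,0],[0,0,0],[0,0,0.05],[0,0,0.12],[0,0,0.19],[0,0,0.25]], "yaw": [0,0,0,0,0,0,0,0]}}

```text
time: 24.13
tool_pos: [0.6114, 0.0482, 0.3796]
tcp_rot: [-2.149, -2.29, 0.002]
wrist_force: [0.4, -0.1, 0.3]
width: 0.346
grip_force: 0.0
```

Emit:
{"api": "drive_tool", "payload": {"claw": [30,30,30], "slide": [[0,-0.06,0],[0,-0.06,0],[0,-0.06,0]], "yaw": [0,0,0]}}

```text
time: 24.38
tool_pos: [0.6108, 0.0173, 0.3787]
tcp_rot: [-2.151, -2.288, 0.002]
wrist_force: [-0.3, -0.2, -0.4]
width: 0.355
grip_force: 0.0
```

```bash
python3 - <<'E'
from go import *
c=shot('wrist','w6.png'); rod(c); onbeam(c)
E
```

```text
rod y -0.12 501 x 14.8 top z 148.8
rod y -0.06 656 x 14.6 top z 148.8
rod y 0 1379 x 15.1 top z 151.7
rod y 0.06 1201 x 15.3 top z 148.8
rod y 0.12 27 x 64.5 top z 99.3
on beam [-20.8  89.7  67.6  30.9   0.4  85.5] tilt deg [-0.1  0.5]
on beam [41.  89.8 31.2 31.1 89.9 85.6] tilt deg [0.9 0.7]
on beam [-21.1  30.3  68.   30.7  -0.1  85.5] tilt deg [-0.3 -0.5]
on beam [ 41.3  30.5  31.4  29.1 -87.8  85.7] tilt deg [ 1.  -0.3]
on beam [-23.2 -29.4  64.5  31.    0.3  85.4] tilt deg [-0.2 -1.9]
on beam [ 42.7 -29.5  30.8  26.1 -90.   85.6] tilt deg [ 0.9 -1.8]
on beam [-21.1 -89.3  68.1  31.1  -0.7  85.2] tilt deg [-0.1 -3.2]
on beam [ 40.9 -87.5  30.3  27.6  -0.3  85.1] tilt deg [-0.1 -6.6]
```

View pics/w6.png

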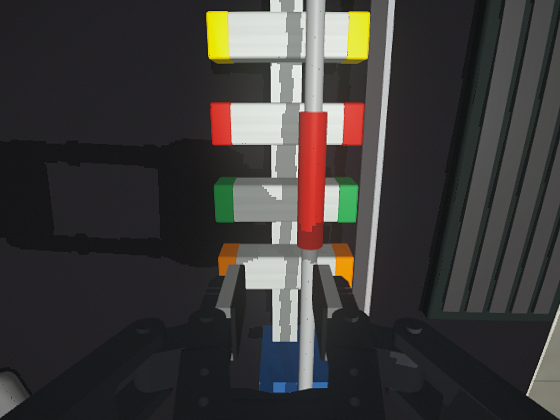

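The rod (313,180) rode up with the pads on release, to about 0.7 rad; the carts are undisturbed. I'll push it home from above with shut fingers.

Emit:
{"api": "drive_tool", "payload": {"claw": [0,0,0,0,0,0,0,0], "slide": [[0.01,0.03,0],[0.02,0.062,0],[0.028,0.062,0],[0.028,0.062,0],[0.028,0.062,-0.04],[0.028,0.062,-0.08],[0.028,0.062,-0.09],[0.028,0.062,-0.09]], "yaw": [0,0,0,0,0,0,0,0]}}

```text
time: 25.1
tool_pos: [0.6238, 0.0493, 0.3313]
tcp_rot: [-2.146, -2.288, 0.007]
wrist_force: [0.4, -0.4, -0.2]
width: -0.0
grip_force: 0.0
```

```bash
python3 - <<'E'
from go import *
s=bot.read_state(); print(s['wrist_force'],s['width'],s['tool_pos']); c=shot('wrist'); rod(c)
slot(0,.286,0)
E
```

```text
[ 0.35837855 -0.36399597 -0.24226828] -8.02123870645564e-05 [0.62377159 0.04934087 0.33132652]
rod y -0.06 323 x 11.9 top z 148.2
rod y 0 2165 x 13.8 top z 177.2
rod y 0.06 1780 x 15.4 top z 148.8
rod y 0.12 1060 x 18.2 top z 148.7
slide [-0.0221, -0.001, -0.0941] yaw 0.4991 rows>= 12.5 | t 25.1 tcp [0.6245 0.0493 0.333 ] a -86.34 q6 -0.02
```

Emit:
{"api": "drive_tool", "payload": {"claw": [0,0,0,0,0,0,0,0], "slide": [[-0.002,0,-0.015],[-0.007,0,-0.03],[-0.012,0,-0.045],[-0.016,-0.001,-0.06],[-0.02,-0.001,-0.075],[-0.022,-0.001,-0.09],[-0.022,-0.001,-0.096],[-0.022,-0.001,-0.1]], "yaw": [0,0,0,0,0,0,0,0]}}

```text
time: 25.82
tool_pos: [0.6138, 0.0487, 0.286]
tcp_rot: [-2.149, -2.29, 0.002]
wrist_force: [-10.3, -0.9, 23.9]
width: -0.004
grip_force: 11.8
```

Emit:
{"api": "drive_tool", "payload": {"claw": [0,0,0], "slide": [[0,0,0],[0,0,0],[0,0,0]], "yaw": [0,0,0]}}

```text
time: 26.07
tool_pos: [0.6137, 0.0487, 0.2862]
tcp_rot: [-2.149, -2.291, 0.001]
wrist_force: [-7.7, -0.1, 12.0]
width: -0.003
grip_force: 6.6
```

```bash
python3 - <<'E'
from go import *
s=bot.read_state(); print(s['wrist_force'],s['tool_pos']); c=shot('wrist'); rod(c)
E
```

```text
[-7.6809091  -0.07340383 11.95093364] [0.61372356 0.04870002 0.28618663]
rod y -0.06 414 x 0.0 top z 110.9
rod y 0 15956 x 0.5 top z 176.4
rod y 0.06 2300 x 3.1 top z 110.7
rod y 0.12 951 x 63.5 top z 110.5
```

Emit:
{"api": "drive_tool", "payload": {"claw": [0,0,0,0,0,0,0,0], "slide": [[0,0,-0.003],[0,0,-0.006],[0,0,-0.006],[0,0,0.04],[0,0,0.1],[0,0,0.17],[0,0,0.22],[0,0,0.22]], "yaw": [0,0,0,0,0,0,0,0]}}

```text
time: 26.78
tool_pos: [0.6163, 0.0488, 0.4018]
tcp_rot: [2.143, 2.284, 0.014]
wrist_force: [0.7, 0.1, 0.6]
width: -0.001
grip_force: 0.0
```

```bash
python3 - <<'E'
from go import *
c=shot('wrist'); rod(c); onbeam(c); plan(.43,.36,.36,-9.1)
E
```

```text
rod y -0.12 50 x 65.0 top z 99.1
rod y -0.06 183 x 65.4 top z 99.7
rod y 0 824 x 2.8 top z 113.7
rod y 0.06 718 x 2.9 top z 110.7
rod y 0.12 856 x 3.0 top z 110.8
rod y 0.15 223 x 5.1 top z 110.3
on beam [-29.9  89.9  48.8  31.    0.5  85.6] tilt deg [-0.4 -0.3]
on beam [31.4 89.8 50.7 30.7 -0.1 85.6] tilt deg [ 0.6 -0.3]
on beam [-30.6  30.6  49.3  30.3  -0.7  85.5] tilt deg [-0.5 -1.1]
on beam [31.3 30.5 50.2 30.3  0.8 85.5] tilt deg [ 0.6 -1.3]
on beam [-31.9 -29.4  47.1  30.9  -0.7  85.4] tilt deg [-0.4 -2.3]
on beam [ 32.1 -29.1  46.7  30.3   0.2  85.5] tilt deg [ 0.5 -2.2]
on beam [-37.4 -88.8  36.1  30.6  -0.9  85.1] tilt deg [-1.1 -3.1]
on beam [ 38.9 -88.6  34.3  29.6  -0.4  85.1] tilt deg [ 3.1 -4.1]
slide [-0.3712, 0.6224, -0.0775] yaw 0.4292 rows>= 10.8 | t 26.8 tcp [0.6156 0.0488 0.3987] a -86.35 q6 -0.02
```

Emit:
{"api": "drive_tool", "payload": {"claw": [30,60,80,80,80,80,80,80], "slide": [[-0.05,0.06,0],[-0.1,0.12,0],[-0.14,0.18,0],[-0.18,0.24,-0.01],[-0.22,0.3,-0.02],[-0.26,0.36,-0.03],[-0.3,0.42,-0.04],[-0.33,0.48,-0.05]], "yaw": [0.035,0.075,0.115,0.155,0.195,0.235,0.275,0.31]}}

```text
time: 27.5
tool_pos: [0.447, 0.2897, 0.3673]
tcp_rot: [-0.818, -3.031, 0.003]
wrist_force: [1.5, -0.3, -0.0]
width: 0.933
grip_force: 0.0
```

Emit:
{"api": "drive_tool", "payload": {"claw": [80,80,80,80,80,80], "slide": [[-0.02,0.06,0],[-0.04,0.12,-0.02],[-0.04,0.142,-0.0275],[-0.04,0.142,-0.0275],[-0.04,0.142,-0.0275],[-0.04,0.142,-0.0275]], "yaw": [0.04,0.08,0.12,0.12,0.12,0.12]}}

```text
time: 28.0
tool_pos: [0.429, 0.3591, 0.3547]
tcp_rot: [-0.249, -3.131, 0.002]
wrist_force: [0.1, 0.3, 0.9]
width: 0.935
grip_force: 0.0
```

```bash
python3 - <<'E'
from go import *
c=shot('wrist','w7.png'); r=top(c,.4466,.3794,.016,.12); print(r)
a=np.radians(r[4]); plan(r[0]/1e3-.012*np.cos(a),r[1]/1e3-.012*np.sin(a),.180,r[4])
E
```

```text
[ 4.4660e+02  3.8000e+02  1.4980e+02  6.0200e+01 -9.1000e+00  1.0482e+04
  1.6900e+01]
slide [0.011, 0.046, -0.3503] yaw 0.0001 rows>= 4.2 | t 28.1 tcp [0.4293 0.3589 0.3551] a -9.12 q6 -0.76
```

View pics/w7.png

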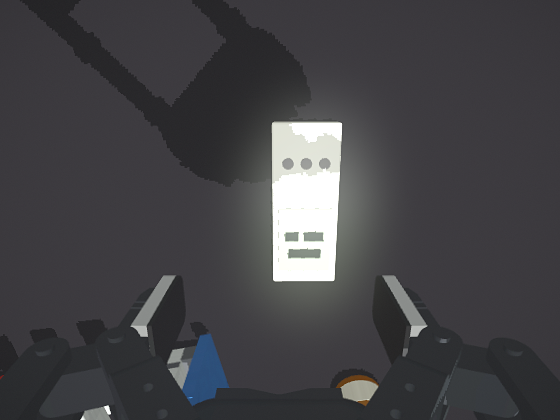

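The logger in the wrist view has its buttons at row 163 (foot end) and its screen at row 245 (top). I'll grip it at its middle, descending gently.

Emit:
{"api": "drive_tool", "payload": {"claw": [75,75,75,75,75,75,75,75], "slide": [[0.04,0.04,-0.05],[0.04,0.04,-0.12],[0.04,0.04,-0.2],[0.04,0.04,-0.27],[0.04,0.04,-0.33],[0.04,0.04,-0.35],[0.04,0.04,-0.36],[0.04,0.04,-0.36]], "yaw": [0,0,0,0,0,0,0,0]}}

```text
time: 28.72
tool_pos: [0.4494, 0.3791, 0.1755]
tcp_rot: [-0.248, -3.131, 0.001]
wrist_force: [-0.7, -0.6, -0.4]
width: 0.877
grip_force: 0.0
```

Emit:
{"api": "drive_tool", "payload": {"claw": [68,68,68,68], "slide": [[0,0,0],[0,0,0],[0,0,0],[0,0,0]], "yaw": [0,0,0,0]}}

```text
time: 29.05
tool_pos: [0.4497, 0.3803, 0.1776]
tcp_rot: [0.245, 3.13, 0.004]
wrist_force: [0.1, -0.4, 0.2]
width: 0.796
grip_force: 0.0
```

```bash
python3 - <<'E'
from go import *
s=bot.read_state(); print(s['wrist_force'],s['width']); a=np.radians(-9.1); plan(.4466+.003*np.cos(a),.380+.003*np.sin(a),.169,-9.1)
c=shot('wrist')
P=cloud(c); e=np.array([-np.sin(a),np.cos(a)])
d=P[:,:,:2]-s['tool_pos'][:2]; y=d@e; x=d@[np.cos(a),np.sin(a)]
for sg in (1,-1):
    k=(sg*y>.031)&(sg*y<.06)&(abs(x)<.012); print(sg,k.sum(),np.nanpercentile(P[:,:,2][k],[1,5,20,50]).round(4))
E
```

```text
[ 0.1471891  -0.38755334  0.16878714] 0.7956188900790787
slide [-0.0004, -0.0016, -0.0172] yaw -0.0008 rows>= 0.2 | t 29.1 tcp [0.4497 0.3803 0.1776] a -8.95 q6 -0.75
1 9943 [-0.0003  0.0003  0.0187  0.0574]
-1 10283 [-0.0003  0.0004  0.023   0.0604]
```

Emit:
{"api": "drive_tool", "payload": {"claw": [68,68,68,68], "slide": [[0,-0.001,-0.006],[0,-0.001,-0.012],[0,-0.001,-0.012],[0,-0.001,-0.012]], "yaw": [-0.001,-0.001,-0.001,-0.001]}}

```text
time: 29.43
tool_pos: [0.4487, 0.3791, 0.1691]
tcp_rot: [-0.25, -3.131, 0.001]
wrist_force: [-0.5, 0.4, 0.6]
width: 0.798
grip_force: 0.0
```

Emit:
{"api": "drive_tool", "payload": {"claw": [68,68,68], "slide": [[0,0,-0.003],[0,0,-0.006],[0,0,-0.006]], "yaw": [0,0,0]}}

```text
time: 29.68
tool_pos: [0.449, 0.3793, 0.1665]
tcp_rot: [-0.25, -3.132, 0.0]
wrist_force: [-0.2, -0.7, 0.7]
width: 0.795
grip_force: 0.0
```

Emit:
{"api": "drive_tool", "payload": {"claw": [50,50,50,50], "slide": [[0,0,0],[0,0,0],[0,0,0],[0,0,0]], "yaw": [0,0,0,0], "newtons": 50}}

```text
time: 30.02
tool_pos: [0.4501, 0.3801, 0.1688]
tcp_rot: [0.25, 3.129, 0.003]
wrist_force: [0.6, -0.5, 9.1]
width: 0.691
grip_force: 59.8
```

Emit:
{"api": "drive_tool", "payload": {"claw": [50,50,50,50], "slide": [[0,0,0.02],[0,0,0.06],[0,0,0.08],[0,0,0.08]], "yaw": [0,0,0,0]}}

```text
time: 30.35
tool_pos: [0.4502, 0.3801, 0.2096]
tcp_rot: [0.25, 3.128, 0.006]
wrist_force: [0.5, 0.8, -0.6]
width: 0.69
grip_force: 54.3
```

```bash
python3 - <<'E'
from go import *
s=bot.read_state(); print(s['wrist_force'],s['width'],s['grip_force'],s['tool_pos'])
c=shot('wrist'); print(top(c,.4466,.38,.016+.04,.12,.012))
P=cloud(c); p=s['tool_pos']; a=np.radians(yaw_now()); d=P[:,:,:2]-p[:2]; X=d@[np.cos(a),np.sin(a)]; Y=d@[-np.sin(a),np.cos(a)]
k=(abs(Y)<.02)&(abs(X)<.09)&(P[:,:,2]<.08)&(P[:,:,2]>.03)
for x0 in (-.07,-.05,-.03,-.01,.01,.03,.05): m=k&(abs(X-x0)<.005); print(x0,m.sum(),np.nanmedian(P[:,:,2][m]).round(4))
E
```

```text
[ 0.53704318  0.79763281 -0.56501955] 0.6900609612023357 54.339110255241394 [0.45016227 0.3801456  0.2096081 ]
[ 4.3520e+02  3.8320e+02  1.2480e+02  8.6600e+01 -9.3000e+00  4.7642e+04
  5.7600e+01]
-0.07 3583 0.0573
-0.05 3251 0.0575
-0.03 2736 0.0575
-0.01 2374 0.0575
0.01 2067 0.0581
0.03 1710 0.0583
0.05 0 nan
  return np.nanmean(a, axis, out=out, keepdims=keepdims)
```

Emit:
{"api": "drive_tool", "payload": {"claw": [50,50,50,50,50,50,50,50], "slide": [[0,0,0.06],[0,-0.02,0.12],[0,-0.06,0.17],[0,-0.11,0.22],[0,-0.16,0.24],[0,-0.22,0.25],[0,-0.28,0.25],[0,-0.34,0.25]], "yaw": [0,0,0,0,0.005,0.01,0.015,0.02]}}

```text
time: 31.07
tool_pos: [0.4486, 0.208, 0.3313]
tcp_rot: [-0.149, -3.138, 0.0]
wrist_force: [0.1, -0.8, -1.4]
width: 0.686
grip_force: 54.7
```

Emit:
{"api": "drive_tool", "payload": {"claw": [50,50,50,50,50,50,50,50], "slide": [[0,-0.06,0],[0,-0.12,0],[0,-0.18,0],[0,-0.24,0],[0,-0.3,0],[0,-0.36,0],[0,-0.42,0],[0,-0.48,0]], "yaw": [0,0,0,0,0,0,0,0]}}

```text
time: 31.73
tool_pos: [0.4482, -0.0321, 0.3306]
tcp_rot: [-0.151, -3.137, -0.0]
wrist_force: [0.4, 1.2, -0.2]
width: 0.688
grip_force: 54.7
```

Emit:
{"api": "drive_tool", "payload": {"claw": [50,50,50,50,50,50,50,50], "slide": [[0,-0.06,0],[0,-0.12,0],[0,-0.18,0],[0,-0.24,0],[0,-0.3,0],[0,-0.36,0],[0,-0.4,0],[0,-0.4,0]], "yaw": [0,0,0,0,0,0,0,0]}}

```text
time: 32.4
tool_pos: [0.4487, -0.2339, 0.3308]
tcp_rot: [-0.157, -3.137, 0.002]
wrist_force: [0.1, 0.4, -1.1]
width: 0.689
grip_force: 54.7
```

```bash
python3 - <<'E'
from go import *
s=bot.read_state(); print(s['wrist_force'],s['width'],s['grip_force'],s['tool_pos'],yaw_now(),s['q'].round(2))
c=shot('wrist','w8.png')
E
```

```text
[ 0.10780811  0.39874148 -1.11400426] 0.6886628523867614 54.667532444000244 [ 0.44867535 -0.2339025   0.33077795] -5.718780444153481 [-0.53  0.    2.04 -0.    1.1  -2.  ]
```

View pics/w8.png

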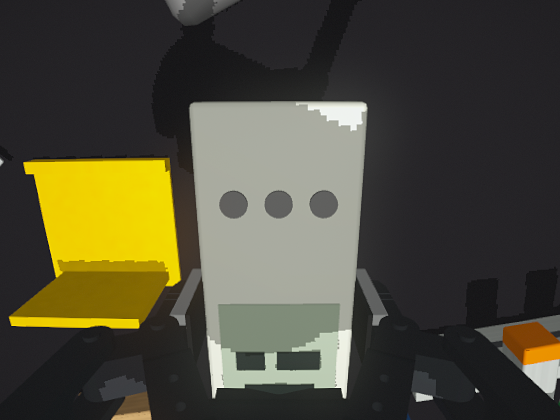

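The logger is held flat (278,230) and the small yellow rest is on the left: lip at (95,165), backrest top (75,322). I'll measure the rest in wrist coordinates.

```bash
python3 - <<'E'
from go import *
c=load('wrist');P=cloud(c);hsv=cv2.cvtColor(c['color'],cv2.COLOR_RGB2HSV)
k=(hsv[:,:,0]>20)&(hsv[:,:,0]<35)&(hsv[:,:,1]>150); k[:,182:]=0; Q=P[k]; Q=Q[~np.isnan(Q).any(1)]
a=np.radians(-5.2); O=np.array([.462,-.3905]); d=Q[:,:2]-O; X=1000*(d@[np.cos(a),np.sin(a)]); Y=1000*(d@[-np.sin(a),np.cos(a)]); Z=Q[:,2]*1000
def st(n,m): print(n,m.sum(),'X',np.percentile(X[m],[1,50,99]).round(1),'Y',np.percentile(Y[m],[1,50,99]).round(1),'Z',np.percentile(Z[m],[1,50,99]).round(1))
st('plate',(abs(Z-4)<3)&(X<40)); st('lip',(Z>9)&(Z<18)&(X<-30)); st('backface',(Z>20)&(Z<75)); st('edge',Z>76)
m=(Z>20)&(Z<75); f=np.polyfit(Y[m],X[m],1); print('yaw corr',-np.degrees(f[0]))
b=np.radians(-5.7)
s=bot.read_state();
for sx,sz in ((9.5,.1605+.110),):
    p=O+sx/1e3*np.array([np.cos(a),np.sin(a)]); plan(*p,sz,-5.2)
# logger lengthwise in tool frame
d=P[:,:,:2]-s['tool_pos'][:2]; t=np.radians(yaw_now()); x=d@[np.cos(t),np.sin(t)]; y=d@[-np.sin(t),np.cos(t)]
m=(abs(y)<.02)&(x<-.03)&(abs(P[:,:,2]-s['tool_pos'][2]+.152)<.012); print('foot end',np.percentile(x[m],[.5,5]).round(4))
for x0 in (-.07,-.05,-.03,-.01,.01,.03): q=(abs(y)<.02)&(abs(x-x0)<.005)&(abs(P[:,:,2]-s['tool_pos'][2]+.152)<.02); print(x0,(np.nanmedian(P[:,:,2][q])-s['tool_pos'][2]).round(4))
E
```

```text
plate 12561 X [-60.8  -8.   39. ] Y [-57.5   3.3  61.5] Z [2.6 4.6 6.2]
lip 1862 X [-61.4 -56.5 -51. ] Y [-56.8   5.3  61.7] Z [ 9.3 14.4 16.1]
backface 4320 X [42.9 44.  50.6] Y [-47.8   5.   51.3] Z [20.7 51.  74.6]
edge 1662 X [-40.5  46.1  52.1] Y [-47.8   3.2 102. ] Z [ 76.1  80.4 208.6]
yaw corr -0.8964185898446185
slide [0.0458, -0.3182, -0.1202] yaw 0.0029 rows>= 4.1 | t 32.5 tcp [ 0.4486 -0.2323  0.3306] a -5.71 q6 -2.0
foot end [-0.078  -0.0761]
-0.07 -0.1518
-0.05 -0.1517
-0.03 -0.1518
-0.01 -0.1519
0.01 -0.1514
0.03 -0.1512
```

Emit:
{"api": "drive_tool", "payload": {"claw": [50,50,50,50,50,50,50,50], "slide": [[0.01,-0.06,0],[0.02,-0.12,0],[0.03,-0.19,0],[0.04,-0.25,0],[0.046,-0.314,0],[0.046,-0.314,-0.06],[0.046,-0.314,-0.11],[0.046,-0.314,-0.12]], "yaw": [0,0,0,0,0,0,0,0]}}

```text
time: 33.12
tool_pos: [0.4703, -0.3856, 0.2659]
tcp_rot: [-0.152, -3.13, -0.01]
wrist_force: [-1.4, 1.2, -2.4]
width: 0.687
grip_force: 54.6
```

```bash
cat >> go.py <<'E'
RO=np.array([.4611,-.3886]); RA=-5.6
def rest(x,z,y=0):
    a=np.radians(RA); plan(RO[0]+x*np.cos(a)-y*np.sin(a),RO[1]+x*np.sin(a)+y*np.cos(a),z,RA)
E
python3 - <<'E'
from go import *
s=bot.read_state(); print(s['wrist_force'],s['grip_force'],s['q'].round(2))
rest(.0105,.2505); rest(.0115,.234); rest(.0145,.222); c=shot('side','s1.png')
cv2.imwrite('pics/s1c.png',cv2.resize(c['color'][200:420,260:460,::-1],(640,704))[:600])
E
```

```text
[-1.41885891  1.21624731 -2.44660342] 54.63966608047485 [-0.73  0.26  1.88  0.    1.01 -2.2 ]
slide [0.0025, -0.0081, -0.0309] yaw -0.0003 rows>= 0.4 | t 33.1 tcp [ 0.4703 -0.3856  0.2659] a -5.54 q6 -2.2
slide [0.0045, -0.0083, -0.0639] yaw -0.0003 rows>= 0.8 | t 33.1 tcp [ 0.4703 -0.3856  0.2659] a -5.54 q6 -2.2
slide [0.0104, -0.0089, -0.0879] yaw -0.0003 rows>= 1.1 | t 33.1 tcp [ 0.4703 -0.3856  0.2659] a -5.54 q6 -2.2
```

View pics/s1c.png

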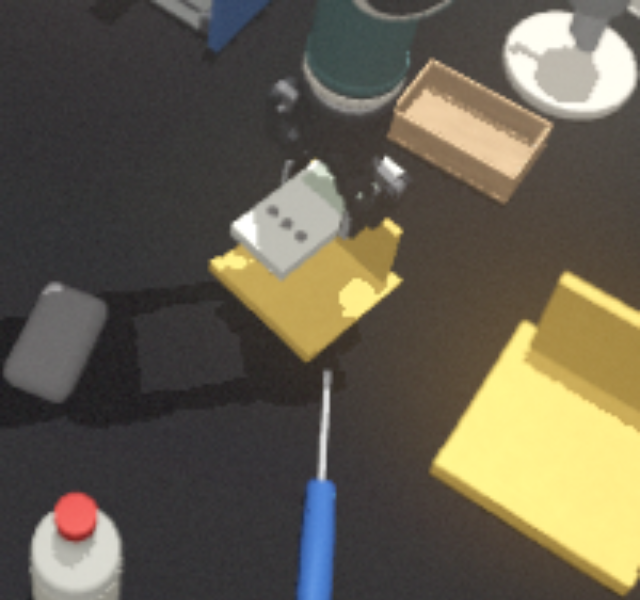

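The side crop shows the logger (290,225) held flat above the small rest, buttons towards the lip. I'll lower it with a light grip so the backrest edge tips it.

Emit:
{"api": "drive_tool", "payload": {"claw": [50,50,50,50,50,50,50,50], "slide": [[0.002,-0.008,-0.01],[0.003,-0.008,-0.02],[0.003,-0.008,-0.03],[0.003,-0.008,-0.036],[0.003,-0.008,-0.042],[0.003,-0.008,-0.048],[0.004,-0.008,-0.054],[0.004,-0.008,-0.06]], "yaw": [0,0,0,0,0,0,0,0], "newtons": 20}}

```text
time: 33.83
tool_pos: [0.4735, -0.3919, 0.2446]
tcp_rot: [-0.15, -3.136, -0.0]
wrist_force: [-11.8, 6.6, 20.0]
width: 0.688
grip_force: 58.5
```

```bash
cat >> go.py <<'E'
def logprof(c):
    s=bot.read_state(); P=cloud(c); t=np.radians(RA); d=P[:,:,:2]-RO; x=d@[np.cos(t),np.sin(t)]; y=d@[-np.sin(t),np.cos(t)]
    hsv=cv2.cvtColor(c['color'],cv2.COLOR_RGB2HSV)
    for x0 in np.arange(-.08,.09,.01):
        q=(abs(y)<.02)&(abs(x-x0)<.003)&(hsv[:,:,1]<90)&(P[:,:,2]>.008)&(P[:,:,2]<.135)
        if q.sum()>10: print(round(x0,3),q.sum(),(np.nanmedian(P[:,:,2][q])*1000).round(1),end=' | ')
    print()
E
python3 - <<'E'
from go import *
s=bot.read_state(); print(s['wrist_force'],s['grip_force'],s['width']); c=shot('wrist'); logprof(c); rest(.0145,.222)
E
```

```text
[-11.8301117    6.63213203  19.9858    ] 58.452898263931274 0.6882089991606279
-0.06 2001 86.1 | -0.05 1924 87.2 | -0.04 1833 88.2 | -0.03 1742 90.2 | -0.02 1661 90.1 | -0.01 1593 91.2 | -0.0 1510 92.1 | 0.01 1509 93.4 | 0.02 1390 94.6 | 0.03 1380 95.6 | 0.04 1165 96.8 | 0.05 344 97.3 | 
slide [0.0042, 0.0038, -0.0446] yaw -0.0005 rows>= 0.5 | t 33.9 tcp [ 0.4734 -0.3919  0.2443] a -5.5 q6 -2.21
```

Emit:
{"api": "drive_tool", "payload": {"claw": [58,58,58], "slide": [[0,0.002,0],[0,0.004,0],[0,0.004,0]], "yaw": [0,0,0], "newtons": 20}}

```text
time: 34.13
tool_pos: [0.4734, -0.3911, 0.2445]
tcp_rot: [-0.151, -3.138, 0.006]
wrist_force: [-9.2, -1.1, 11.5]
width: 0.69
grip_force: 57.6
```

```bash
python3 - <<'E'
from go import *
s=bot.read_state(); print(s['wrist_force'],s['grip_force'],s['width']); c=shot('wrist'); logprof(c); rest(.0145,.222)
E
```

```text
[-9.15944078 -1.08167036 11.47577439] 57.62088239192963 0.6903838427256672
-0.06 1945 86.0 | -0.05 1908 87.0 | -0.04 1841 88.0 | -0.03 1755 90.0 | -0.02 1673 90.1 | -0.01 1596 91.0 | -0.0 1509 92.0 | 0.01 1522 93.3 | 0.02 1382 94.5 | 0.03 1359 95.6 | 0.04 1176 96.9 | 0.05 348 97.3 | 
slide [0.0043, 0.0023, -0.0451] yaw -0.0005 rows>= 0.5 | t 34.2 tcp [ 0.4734 -0.3912  0.2445] a -5.51 q6 -2.2
```

Emit:
{"api": "drive_tool", "payload": {"claw": [58,58,58,58,58,58,58,58], "slide": [[0,0.001,-0.003],[0,0.001,-0.006],[0,0.001,-0.009],[0,0.001,-0.012],[0,0.001,-0.015],[0,0.001,-0.018],[0,0.001,-0.02],[0,0.001,-0.02]], "yaw": [0,0,0,0,0,0,0,0], "newtons": 20}}

```text
time: 34.85
tool_pos: [0.4731, -0.391, 0.2353]
tcp_rot: [-0.151, -3.137, 0.006]
wrist_force: [-12.1, -1.5, 16.3]
width: 0.688
grip_force: 62.7
```

```bash
python3 - <<'E'
from go import *
s=bot.read_state(); print(s['wrist_force'],s['grip_force'],s['width']); c=shot('wrist'); logprof(c); rest(.0145,.222)
E
```

```text
[-12.07177201  -1.5262843   16.31269876] 62.653058767318726 0.6880707951093478
-0.06 1635 62.6 | -0.05 1665 65.9 | -0.04 1667 69.1 | -0.03 1664 73.4 | -0.02 1682 75.7 | -0.01 1691 79.0 | -0.0 1692 82.3 | 0.01 1740 86.1 | 0.02 1662 89.4 | 0.03 1737 93.0 | 0.04 869 95.7 | 
slide [0.0049, 0.002, -0.0267] yaw -0.0005 rows>= 0.3 | t 34.9 tcp [ 0.4731 -0.391   0.2354] a -5.51 q6 -2.2
```

Emit:
{"api": "drive_tool", "payload": {"claw": [58,58,58,58,58,58,58,58], "slide": [[0.001,0.001,-0.003],[0.001,0.001,-0.006],[0.002,0.001,-0.009],[0.002,0.001,-0.012],[0.003,0.001,-0.015],[0.004,0.001,-0.017],[0.004,0.001,-0.019],[0.004,0.001,-0.019]], "yaw": [0,0,0,0,0,0,0,0], "newtons": 20}}

```text
time: 35.57
tool_pos: [0.4747, -0.391, 0.2259]
tcp_rot: [-0.151, -3.136, 0.007]
wrist_force: [-14.1, -3.0, 17.7]
width: 0.691
grip_force: 69.6
```

```bash
python3 - <<'E'
from go import *
s=bot.read_state(); print(s['wrist_force'],s['grip_force'],s['width']); c=shot('wrist'); logprof(c); rest(.0145,.222)
E
```

```text
[-14.073904    -3.02031903  17.68899862] 69.63294982910156 0.6908094734400443
-0.05 1399 40.5 | -0.04 1486 46.7 | -0.03 1637 53.7 | -0.02 1659 58.9 | -0.01 1766 65.0 | -0.0 4365 129.4 | 0.01 2043 78.0 | 0.02 2072 84.1 | 0.03 2208 90.8 | 
slide [0.0016, 0.002, -0.0078] yaw -0.0005 rows>= 0.1 | t 35.6 tcp [ 0.4747 -0.391   0.2259] a -5.51 q6 -2.2
```

Emit:
{"api": "drive_tool", "payload": {"claw": [58,58,58,58,58,58], "slide": [[0.001,0.001,-0.002],[0.002,0.001,-0.004],[0.003,0.001,-0.006],[0.004,0.001,-0.008],[0.004,0.001,-0.009],[0.004,0.001,-0.009]], "yaw": [0,0,0,0,0,0], "newtons": 20}}

```text
time: 36.12
tool_pos: [0.4762, -0.391, 0.2222]
tcp_rot: [-0.151, -3.135, 0.008]
wrist_force: [-19.5, -3.8, 22.0]
width: 0.688
grip_force: 74.2
```

```bash
python3 - <<'E'
from go import *
s=bot.read_state(); print(s['wrist_force'],s['grip_force'],s['width']); c=shot('wrist','w9.png'); logprof(c); rest(.0145,.222)
E
```

```text
[-19.54040797  -3.83511626  22.0350264 ] 74.21581149101257 0.6877413261201568
-0.05 903 29.1 | -0.04 1389 36.0 | -0.03 1565 43.7 | -0.02 1564 51.3 | -0.01 1779 58.6 | -0.0 3379 67.9 | 0.01 2171 74.3 | 0.02 2284 81.8 | 0.03 2452 89.9 | 
slide [-0.0013, 0.002, -0.0004] yaw -0.0005 rows>= 0.0 | t 36.2 tcp [ 0.4762 -0.391   0.2222] a -5.5 q6 -2.2
```

View pics/w9.png

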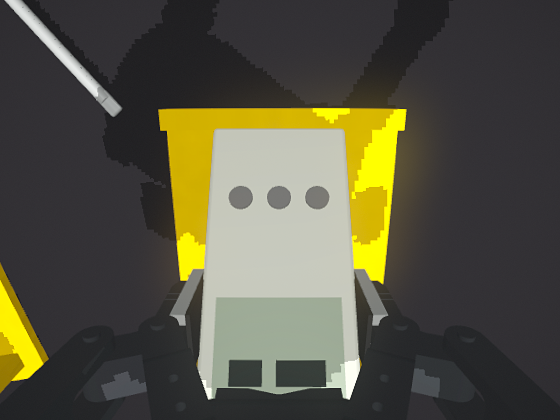

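The picture shows the logger tilted about 37°, its foot edge (row 128) just inside the lip (rows 108–130), screen outward.

Emit:
{"api": "drive_tool", "payload": {"claw": [58,58,58,58,58], "slide": [[0.001,0.001,-0.002],[0.002,0.001,-0.004],[0.002,0.001,-0.005],[0.002,0.001,-0.006],[0.002,0.001,-0.006]], "yaw": [0,0,0,0,0], "newtons": 20}}

```text
time: 36.58
tool_pos: [0.4772, -0.391, 0.2198]
tcp_rot: [-0.151, -3.136, 0.01]
wrist_force: [-20.8, -3.6, 24.8]
width: 0.686
grip_force: 77.9
```

```bash
python3 - <<'E'
from go import *
s=bot.read_state(); print(s['wrist_force'],s['grip_force'],s['width']); c=shot('wrist'); logprof(c); rest(.0145,.222)
E
```

```text
[-20.78235556  -3.58888741  24.80993191] 77.85988211631775 0.6857170094242429
-0.05 156 21.5 | -0.04 1314 27.9 | -0.03 1426 36.4 | -0.02 1520 45.9 | -0.01 1766 53.6 | -0.0 3767 65.2 | 0.01 2308 71.6 | 0.02 2425 80.1 | 0.03 2533 89.2 | 
slide [-0.0032, 0.0019, 0.0045] yaw -0.0005 rows>= 0.1 | t 36.6 tcp [ 0.4771 -0.391   0.2198] a -5.51 q6 -2.19
```

Emit:
{"api": "drive_tool", "payload": {"claw": [58,58,60,62,64,68,72,76], "slide": [[0,0.001,-0.003],[0,0.001,-0.003],[-0.002,0.001,-0.002],[-0.002,0.001,-0.002],[-0.002,0.001,-0.002],[-0.002,0.001,-0.002],[-0.002,0.001,-0.002],[-0.002,0.001,-0.002]], "yaw": [0,0,0,0,0,0,0,0]}}

```text
time: 37.3
tool_pos: [0.4781, -0.3867, 0.213]
tcp_rot: [-0.151, -3.137, -0.002]
wrist_force: [0.1, 0.8, -0.1]
width: 0.889
grip_force: 0.0
```

Emit:
{"api": "drive_tool", "payload": {"claw": [80,80,80,80,80,80], "slide": [[0,0,0],[0,0,0],[0,0,0],[0,0,0],[0,0,0],[0,0,0]], "yaw": [0,0,0,0,0,0]}}

```text
time: 37.8
tool_pos: [0.478, -0.3873, 0.2137]
tcp_rot: [0.152, 3.138, 0.0]
wrist_force: [-0.1, -0.4, 0.4]
width: 0.937
grip_force: 0.0
```

```bash
python3 - <<'E'
from go import *
s=bot.read_state(); print(s['wrist_force'],s['grip_force'],s['width'],s['tool_pos']); c=shot('wrist'); logprof(c)
E
```

```text
[-0.11502546 -0.38726771  0.37238916] 0.0 0.9370364639650841 [ 0.47802676 -0.38725646  0.21366168]
-0.04 1333 22.0 | -0.03 1492 31.5 | -0.02 1621 42.1 | -0.01 1898 50.4 | -0.0 2803 60.8 | 0.01 2646 70.2 | 0.02 2797 79.7 | 0.03 1666 88.4 |
```

Emit:
{"api": "drive_tool", "payload": {"claw": [80,80,80,80,80,80,80], "slide": [[0,0,0.02],[0,0,0.05],[0,0,0.1],[0,0,0.17],[0,0,0.24],[-0.05,0.03,0.31],[-0.1,0.08,0.34]], "yaw": [0,0,0,0,0,0,0]}}

```text
time: 38.43
tool_pos: [0.4295, -0.3494, 0.3896]
tcp_rot: [0.152, 3.131, -0.01]
wrist_force: [0.8, 0.1, 2.2]
width: 0.935
grip_force: 0.0
```

Emit:
{"api": "drive_tool", "payload": {"claw": [80,80,80,80,80,80,80,80], "slide": [[-0.03,0.06,0],[-0.06,0.12,0],[-0.06,0.19,0],[-0.06,0.25,0],[-0.06,0.31,0],[-0.06,0.37,0],[-0.06,0.37,0],[-0.06,0.37,0]], "yaw": [0,0,0,0,0,0,0,0]}}

```text
time: 39.1
tool_pos: [0.3979, -0.1612, 0.3845]
tcp_rot: [0.147, 3.137, -0.001]
wrist_force: [-0.2, 0.1, -0.4]
width: 0.936
grip_force: 0.0
```

```bash
python3 - <<'E'
from go import *
c=shot('side'); t=shot('top'); w=shot('wrist'); 
a=c['color'][80:400,200:460,::-1]; b=t['color'][130:260,120:400,::-1]
A=cv2.resize(a,(390,480)); B=cv2.resize(b,(400,186)); im=np.zeros((480,800,3),np.uint8); im[:,:390]=A; im[:186,395:795]=B
im[190:480,395:782]=cv2.resize(w['color'][:,:,::-1],(387,290)); cv2.imwrite('pics/fin.png',im)
onbeam(w); rod(w); print(bot.read_state()['tool_pos'])
E
```

```text
on beam [-38.9  39.1  55.2  26.6  36.4  85.2] tilt deg [ 4. -1.]
rod y -0.06 173 x -4.1 top z 110.6
[ 0.39824184 -0.16300101  0.3841578 ]
```

View pics/fin.png

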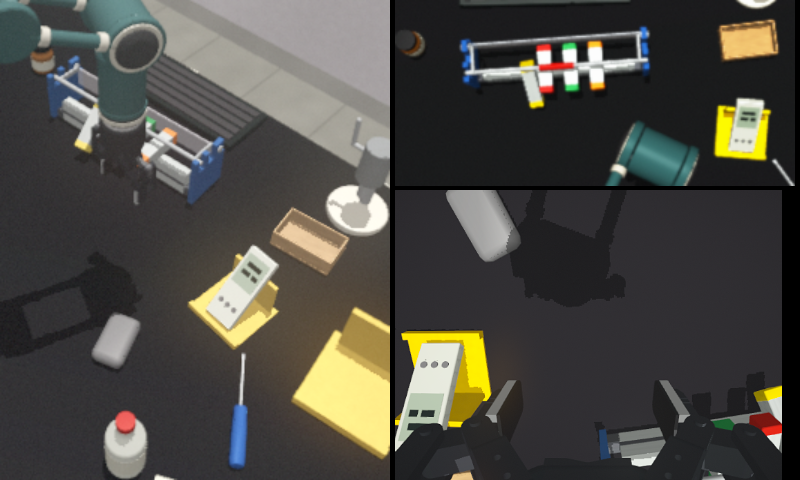

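The logger stands correctly in the rest (wrist crop, left). The yellow cart has been knocked off square: it slants from (527,65) to (537,103) in the top crop, so I'll mend that. First a closer look.

Emit:
{"api": "drive_tool", "payload": {"claw": [60,60,60,60,60,60,60,60], "slide": [[0,0.06,0.02],[0,0.12,0.04],[0,0.19,0.06],[0.02,0.26,0.06],[0.04,0.33,0.06],[0.06,0.4,0.06],[0.06,0.46,0.06],[0.06,0.5,0.06]], "yaw": [0.02,0.04,0.05,0.05,0.05,0.05,0.05,0.05]}}

```text
time: 39.92
tool_pos: [0.429, 0.0891, 0.4138]
tcp_rot: [-0.095, 3.14, 0.001]
wrist_force: [0.3, -0.5, 0.5]
width: 0.703
grip_force: 0.0
```

Emit:
{"api": "drive_tool", "payload": {"claw": [60,60,60,60], "slide": [[0,0.04,0],[0,0.04,0],[0,0.04,0],[0,0.04,0]], "yaw": [0,0,0,0]}}

```text
time: 40.25
tool_pos: [0.4286, 0.1067, 0.4135]
tcp_rot: [0.094, -3.14, 0.001]
wrist_force: [0.5, -1.2, -0.6]
width: 0.701
grip_force: 0.0
```

```bash
python3 - <<'E'
from go import *
w=shot('wrist','w10.png'); print(bot.read_state()['tool_pos'],yaw_now())
P=cloud(w);hsv=cv2.cvtColor(w['color'],cv2.COLOR_RGB2HSV)
k=((hsv[:,:,0]>22)&(hsv[:,:,0]<35)&(hsv[:,:,1]>150)).astype(np.uint8); n,l,stt,cc=cv2.connectedComponentsWithStats(k)
for i in range(1,n):
    if stt[i,4]>60: Q=P[l==i]; print(cc[i].round(),stt[i,4],np.nanpercentile(Q,[2,50,98],axis=0).round(3).tolist())
onbeam(w); rod(w)
E
```

```text
[0.42847811 0.10650701 0.41352426] 3.3826900319061934
[270. 278.] 370 [[0.525, 0.089, 0.001], [0.532, 0.103, 0.045], [0.545, 0.118, 0.049]]
[121. 324.] 355 [[0.564, -0.057, 0.085], [0.57, -0.042, 0.086], [0.577, -0.029, 0.088]]
[135. 399.] 209 [[0.439, -0.05, 0.085], [0.667, -0.036, 0.086], [0.673, 0.06, 0.299]]
on beam [-46.4 -88.3  30.5  20.8 -83.1  85.1] tilt deg [ 8.3 -1. ]
on beam [-20.8  29.7  70.8  31.   -0.5  85.5] tilt deg [ 0.7 -0.7]
on beam [-21.4  67.4  31.8  21.3  88.4  85. ] tilt deg [38.6  0.6]
on beam [ 49.3 -88.7  30.6  16.3 -76.   86.1] tilt deg [ 0.4 -0.4]
rod y -0.12 30 x 64.4 top z 98.0
rod y 0 353 x -5.5 top z 114.8
rod y 0.06 611 x -4.3 top z 111.4
rod y 0.12 277 x -3.1 top z 111.9
rod y 0.15 80 x -3.9 top z 112.1
```

View pics/w10.png

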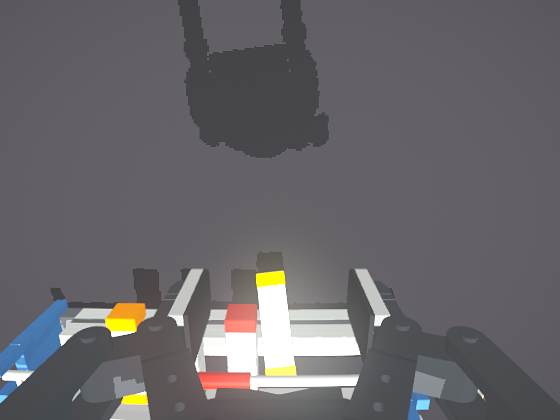

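Wrist picture: the yellow cart lies nose-down off the front of the beam, low end (270,278), upper end (283,370) near the rod. I'll fit its pose.

```bash
cat >> go.py <<'E'
def tilted(c,ylo=.05,yhi=.13,xlo=-.11,xhi=.03):
    a=np.radians(SA); P=cloud(c); d=P[:,:,:2]-S; X=d@[np.cos(a),np.sin(a)]; Y=d@[-np.sin(a),np.cos(a)]; Z=P[:,:,2]
    k=(X>xlo)&(X<xhi)&(Y>ylo)&(Y<yhi)&(Z>.02)&(Z<.13)
    Q=np.c_[X[k],Y[k],Z[k]]*1000
    for x0 in range(int(xlo*1000),int(xhi*1000),8):
        m=abs(Q[:,0]-x0)<3
        if m.sum()>20: q=Q[m]; h=q[q[:,2]>np.percentile(q[:,2],60)-3]; print(x0,len(h),'Y',np.percentile(h[:,1],[3,97]).round(1),'Z',np.percentile(h[:,2],[5,50,95]).round(1))
E
python3 - <<'E'
from go import *
tilted(load('wrist'))
E
```

```text
-86 31 Y [56.1 72.4] Z [40.1 42.1 43.8]
-78 161 Y [51.  73.6] Z [43.7 45.7 48.1]
-70 166 Y [50.1 74.4] Z [49.  51.1 53. ]
-62 174 Y [50.3 76.2] Z [54.6 57.  59.6]
-54 185 Y [50.4 77.3] Z [60.7 62.9 65.1]
-46 196 Y [50.5 78.3] Z [66.2 68.2 70.8]
-38 201 Y [51.5 79.3] Z [71.7 73.8 75.9]
-30 211 Y [52.6 80.2] Z [77.  79.3 81.9]
-22 216 Y [53.2 81.7] Z [82.7 85.  87.3]
-14 453 Y [ 55.  127.3] Z [46.6 56.7 92.7]
-6 438 Y [ 52.5 128.2] Z [104.2 108.5 111.4]
2 231 Y [ 52.6 127.9] Z [110.6 111.5 112.4]
10 143 Y [ 85.8 128.4] Z [54.7 55.6 56.5]
```

```bash
sed -i 's/^def slot(y,z=.30,dx=0):/def slot(y,z=.30,dx=0,da=0):/; s/plan(\*p,z,SA)$/plan(*p,z,SA+da)/' go.py; python3 - <<'E'
from go import *
slot(.062,.30,-.073,6); slot(.062,.203,-.073,6)
E
```

```text
slide [0.2165, -0.0006, -0.227] yaw 0.034 rows>= 3.8 | t 40.3 tcp [0.4285 0.1065 0.4135] a 3.38 q6 -1.44
slide [0.2165, -0.0006, -0.421] yaw 0.034 rows>= 5.7 | t 40.3 tcp [0.4285 0.1065 0.4135] a 3.38 q6 -1.44
```

Emit:
{"api": "drive_tool", "payload": {"claw": [55,55,55,55,55,55,55,55], "slide": [[0.06,0,-0.03],[0.12,0,-0.06],[0.18,0,-0.1],[0.215,0,-0.17],[0.215,0,-0.25],[0.215,0,-0.32],[0.215,0,-0.34],[0.215,0,-0.34]], "yaw": [0.034,0.034,0.034,0.034,0.034,0.034,0.034,0.034]}}

```text
time: 40.97
tool_pos: [0.5337, 0.106, 0.2398]
tcp_rot: [0.259, -3.122, 0.001]
wrist_force: [-0.7, 0.6, -0.3]
width: 0.645
grip_force: 0.0
```

```bash
python3 - <<'E'
from go import *
s=bot.read_state(); print(s['wrist_force']); slot(.062,.203,-.073,6); c=shot('wrist'); tilted(c,.03,.1,-.1,-.02)
E
```

```text
[-0.73020108  0.58005303 -0.34120038]
slide [0.0061, 0.0005, -0.0736] yaw 0.0001 rows>= 0.9 | t 41.0 tcp [0.5337 0.106  0.2398] a 9.48 q6 -1.59
-92 1264 Y [86.5 99.2] Z [116.6 122.9 128.8]
-84 910 Y [30.2 90.3] Z [102.2 109.1 127.1]
-76 685 Y [32.7 90.1] Z [ 77.6  98.7 109.2]
-68 1073 Y [34.7 90.2] Z [ 51.3  53.8 105.7]
-60 891 Y [48. 76.] Z [56.1 58.3 60.6]
-52 1021 Y [34.1 70.7] Z [65.7 79.4 86.4]
-44 1248 Y [33.6 77.9] Z [68.1 70.5 86.5]
-36 1226 Y [35.6 79.3] Z [73.6 75.9 86. ]
-28 439 Y [36.8 77.7] Z [77.6 79.6 85.5]
```

Emit:
{"api": "drive_tool", "payload": {"claw": [55,55,55,55], "slide": [[0.002,-0.001,-0.03],[0.002,-0.001,-0.06],[0.002,-0.001,-0.076],[0.002,-0.001,-0.076]], "yaw": [0,0,0,0], "newtons": 60}}

```text
time: 41.35
tool_pos: [0.5366, 0.1069, 0.2063]
tcp_rot: [-0.262, 3.13, -0.0]
wrist_force: [-0.9, -0.2, -0.5]
width: 0.646
grip_force: 0.0
```

Emit:
{"api": "drive_tool", "payload": {"claw": [40,35,25,25,25,25], "slide": [[0,0,0],[0,0,0],[0,0,0],[0,0,0],[0,0,0],[0,0,0]], "yaw": [0,0,0,0,0,0], "newtons": 60}}

```text
time: 41.85
tool_pos: [0.5379, 0.1072, 0.2072]
tcp_rot: [-0.262, 3.127, 0.0]
wrist_force: [0.8, -0.6, 5.5]
width: 0.34
grip_force: 59.5
```

```bash
python3 - <<'E'
from go import *
s=bot.read_state(); print(s['wrist_force'],s['grip_force'],s['width'],s['tool_pos'])
E
```

```text
[ 0.78771877 -0.56191471  5.49538299] 59.46840291260742 0.34023277895607207 [0.53785606 0.10723507 0.2071737 ]
```

Emit:
{"api": "drive_tool", "payload": {"claw": [25,25,25,25,25,25,25,25], "slide": [[-0.008,-0.001,-0.005],[-0.016,-0.003,-0.011],[-0.024,-0.004,-0.017],[-0.05,-0.006,-0.017],[-0.09,-0.008,-0.015],[-0.14,-0.008,-0.015],[-0.19,-0.008,-0.015],[-0.19,-0.008,-0.015]], "yaw": [0,0,0,0,0,0,0,0]}}

```text
time: 42.52
tool_pos: [0.4349, 0.1025, 0.1949]
tcp_rot: [0.262, -3.119, 0.001]
wrist_force: [-0.4, 1.0, -2.3]
width: 0.339
grip_force: 59.1
```

```bash
python3 - <<'E'
from go import *
s=bot.read_state(); print(s['wrist_force'],s['grip_force'],s['width'],s['tool_pos'])
c=shot('wrist'); onbeam(c); rod(c); tilted(c,.03,.09,-.22,-.06)
E
```

```text
[-0.43548423  0.99066832 -2.32694542] 59.09182755232905 0.33857096032074896 [0.43489931 0.10249723 0.1949014 ]
-196 2136 Y [72.5 84.3] Z [101.2 106.  110.4]
-188 3906 Y [39.3 78.5] Z [ 79.9 100.6 105.9]
-180 1186 Y [30.3 80.1] Z [47.6 65.1 77.2]
-172 1676 Y [30.9 80.6] Z [39.4 41.8 77.5]
-164 1477 Y [30.8 79.6] Z [43.9 46.1 75.6]
-156 1435 Y [52.5 80.6] Z [49.1 51.2 53.4]
-148 607 Y [53.1 79.1] Z [53.8 55.5 56.8]
```

Emit:
{"api": "drive_tool", "payload": {"claw": [25,25,25,25,25,25,25,25], "slide": [[0,0,-0.005],[0,0,-0.01],[0,0,-0.014],[0,0,-0.018],[0,0,-0.022],[0,0,-0.026],[0,0,-0.03],[0,0,-0.03]], "yaw": [0,0,0,0,0,0,0,0]}}

```text
time: 43.23
tool_pos: [0.4462, 0.1037, 0.1898]
tcp_rot: [-0.262, 3.124, 0.0]
wrist_force: [-12.7, -2.6, 48.2]
width: 0.332
grip_force: 67.0
```

```bash
python3 - <<'E'
from go import *
s=bot.read_state(); print(s['wrist_force'],s['grip_force'],s['width'],s['tool_pos'])
c=shot('wrist'); tilted(c,.03,.09,-.20,-.06)
E
```

```text
[-12.73325444  -2.63585739  48.17940076] 66.96787118911743 0.3323954031570144 [0.44618544 0.10374608 0.18979272]
-184 2005 Y [73.5 85. ] Z [ 95.6 100.6 105. ]
-176 4477 Y [41.3 73.7] Z [ 90.8  96.9 103.7]
-168 1189 Y [30.3 80.7] Z [42.9 60.  72.1]
-160 1655 Y [30.8 81.4] Z [35.2 37.7 72.7]
-152 1541 Y [30.6 80.6] Z [39.  41.2 72.4]
-144 1349 Y [53.3 81.3] Z [43.4 45.4 47.6]
-136 1081 Y [54.1 81.1] Z [47.8 49.7 51.5]
```

Emit:
{"api": "drive_tool", "payload": {"claw": [25,25,27,29,30,31,33,36], "slide": [[0,0,0.01],[0,0,0.014],[0,0,0.014],[0,0,0.014],[0,0,0.014],[0,0,0.014],[0,0,0.014],[0,0,0.014]], "yaw": [0,0,0,0,0,0,0,0]}}

```text
time: 43.95
tool_pos: [0.441, 0.103, 0.1892]
tcp_rot: [0.262, -3.128, 0.0]
wrist_force: [-0.4, -0.6, -0.3]
width: 0.422
grip_force: 0.0
```

Emit:
{"api": "drive_tool", "payload": {"claw": [45,50,55,55,55,55,55,55], "slide": [[0,0,0],[0,0,0],[0,0,0],[0,0,0],[0,0,0.06],[0,0,0.13],[0,0,0.2],[0,0,0.2]], "yaw": [0,0,0,0,0,0,0,0]}}

```text
time: 44.62
tool_pos: [0.4448, 0.1037, 0.2973]
tcp_rot: [-0.262, 3.118, 0.002]
wrist_force: [2.4, 1.0, 0.5]
width: 0.644
grip_force: 0.0
```

Emit:
{"api": "drive_tool", "payload": {"claw": [55,55,55,55], "slide": [[0,0,0.07],[0,0,0.13],[0,0,0.13],[0,0,0.13]], "yaw": [0,0,0,0]}}

```text
time: 44.95
tool_pos: [0.4426, 0.1033, 0.3575]
tcp_rot: [-0.262, 3.125, 0.001]
wrist_force: [0.0, -0.1, 0.4]
width: 0.644
grip_force: 0.0
```

```bash
python3 - <<'E'
from go import *
s=bot.read_state(); print(s['wrist_force'],s['tool_pos'])
c=shot('wrist'); print(top(c,.46,.107,.03)); onbeam(c); rod(c)
a=np.radians(SA); plan(*(S+.035*0),.42,SA-90)
E
```

```text
[ 0.03552585 -0.13289763  0.41499686] [0.4425787  0.10331313 0.35750614]
[ 495.   111.8  108.9   30.6    9.2 3682.    30.7]
on beam [-48.4 -95.2  40.2  20.9 -48.9  84.8] tilt deg [ 7.1 -1.3]
on beam [-22.1  30.4  61.2  30.3   0.4  85.5] tilt deg [ 1.3 -0.8]
rod y -0.12 36 x -4.3 top z 110.9
slide [0.3433, -0.1087, 0.1287] yaw 0.4662 rows>= 11.7 | t 45.0 tcp [0.4418 0.1032 0.3556] a 9.59 q6 -1.56
```

Emit:
{"api": "drive_tool", "payload": {"claw": [50,50,50,50,50,50,50,50], "slide": [[0.03,0,0.02],[0.06,-0.01,0.05],[0.1,-0.02,0.05],[0.14,-0.04,0.05],[0.18,-0.06,0.05],[0.22,-0.08,0.05],[0.26,-0.1,0.05],[0.3,-0.109,0.05]], "yaw": [-0.04,-0.08,-0.12,-0.16,-0.2,-0.24,-0.28,-0.31]}}

```text
time: 45.67
tool_pos: [0.5919, 0.0475, 0.3773]
tcp_rot: [-1.241, -2.882, 0.004]
wrist_force: [-1.2, 1.3, 0.2]
width: 0.587
grip_force: 0.0
```

Emit:
{"api": "drive_tool", "payload": {"claw": [50,50,50,50,50,50,50,50], "slide": [[0.02,0,0],[0.0433,0,0],[0.0433,0,0],[0.0433,0,0],[0.0433,0,0],[0.0433,0,0],[0.0433,0,0],[0.0433,0,0]], "yaw": [-0.04,-0.08,-0.12,-0.16,-0.2,-0.223,-0.223,-0.223]}}

```text
time: 46.33
tool_pos: [0.6128, 0.0486, 0.3779]
tcp_rot: [-2.145, -2.292, 0.004]
wrist_force: [-0.5, -0.8, -0.5]
width: 0.586
grip_force: 0.0
```

```bash
python3 - <<'E'
from go import *
slot(0,.264,0,-90); c=shot('wrist'); onbeam(c); rod(c)
E
```

```text
slide [0.0013, 0.0004, -0.2278] yaw -0.0016 rows>= 2.7 | t 46.3 tcp [0.6128 0.0486 0.3779] a -86.22 q6 -0.03
on beam [-28.8  30.2  46.3  30.8  -1.   85.5] tilt deg [-0.5 -0.9]
on beam [32.9 30.2 53.2 30.7  0.6 85.5] tilt deg [ 0.5 -1.4]
on beam [-32.1 -29.3  46.9  31.   -0.1  85.4] tilt deg [-0.4 -2.2]
on beam [ 32.7 -29.7  46.3  31.2   0.8  85.4] tilt deg [ 0.5 -2.4]
on beam [-28.9 -88.9  46.8  31.9  -0.   85.1] tilt deg [-0.3 -3.2]
on beam [ 27.5 -88.7  42.2  30.6   0.9  85.1] tilt deg [ 0.3 -3.5]
rod y -0.12 285 x -0.2 top z 112.0
rod y -0.06 426 x 0.9 top z 112.1
rod y 0 983 x 3.1 top z 114.9
rod y 0.06 878 x 2.7 top z 111.9
rod y 0.12 1071 x 2.8 top z 112.0
rod y 0.15 44 x 64.6 top z 99.5
```

Emit:
{"api": "drive_tool", "payload": {"claw": [40,40,40,40,40,40], "slide": [[0.001,0,-0.07],[0.001,0,-0.14],[0.001,0,-0.2],[0.001,0,-0.22],[0.001,0,-0.227],[0.001,0,-0.227]], "yaw": [-0.001,-0.001,-0.001,-0.001,-0.001,-0.001], "newtons": 30}}

```text
time: 46.88
tool_pos: [0.6136, 0.0486, 0.2659]
tcp_rot: [-2.151, -2.288, 0.002]
wrist_force: [0.4, 0.0, -0.7]
width: 0.471
grip_force: 0.0
```

Emit:
{"api": "drive_tool", "payload": {"claw": [40,10,10,10,10], "slide": [[0,0,0],[0,0,0],[0,0,0],[0,0,0],[0,0,0]], "yaw": [0,0,0,0,0], "newtons": 30}}

```text
time: 47.3
tool_pos: [0.6139, 0.0486, 0.2681]
tcp_rot: [2.152, 2.287, 0.001]
wrist_force: [-3.3, 0.1, 3.1]
width: 0.17
grip_force: 30.5
```

```bash
python3 - <<'E'
from go import *
s=bot.read_state(); print(s['wrist_force'],s['grip_force'],s['width'],s['tool_pos'])
A=np.radians(SA); ex=np.array([np.cos(A),np.sin(A)]); x=(s['tool_pos'][:2]-S)@ex; print(x)
for a in np.linspace(0,2.3,17)[1:]:
    print(round(a,2),(np.r_[(.060-.060*np.cos(a))*ex,.060*np.sin(a)]/.5).round(3).tolist())
E
```

```text
[-3.28149691  0.05904993  3.13356522] 30.545734763145447 0.16988232668668715 [0.61390956 0.04864453 0.26805833]
0.0004991197170593958
0.14 [0.001, 0.0, 0.017]
0.29 [0.005, 0.0, 0.034]
0.43 [0.011, 0.001, 0.05]
0.57 [0.019, 0.001, 0.065]
0.72 [0.03, 0.002, 0.079]
0.86 [0.042, 0.003, 0.091]
1.01 [0.056, 0.003, 0.101]
1.15 [0.071, 0.004, 0.11]
1.29 [0.087, 0.005, 0.115]
1.44 [0.104, 0.006, 0.119]
1.58 [0.121, 0.007, 0.12]
1.72 [0.138, 0.008, 0.119]
1.87 [0.155, 0.009, 0.115]
2.01 [0.171, 0.01, 0.108]
2.16 [0.186, 0.011, 0.1]
2.3 [0.2, 0.012, 0.089]
```

Emit:
{"api": "drive_tool", "payload": {"claw": [10,10,10,10,10,10,10,10], "slide": [[0.001,0,0.017],[0.005,0,0.034],[0.011,0.001,0.05],[0.019,0.001,0.065],[0.03,0.002,0.079],[0.042,0.003,0.091],[0.056,0.003,0.101],[0.071,0.004,0.11]], "yaw": [0,0,0,0,0,0,0,0]}}

```text
time: 47.97
tool_pos: [0.6433, 0.0504, 0.3229]
tcp_rot: [-2.141, -2.275, 0.028]
wrist_force: [-34.8, -3.0, 31.0]
width: 0.176
grip_force: 31.1
```

Emit:
{"api": "drive_tool", "payload": {"claw": [10,10,10,10,10,10,10,10], "slide": [[0.016,0.001,0.005],[0.033,0.002,0.009],[0.05,0.003,0.01],[0.067,0.004,0.009],[0.084,0.005,0.005],[0.1,0.006,-0.002],[0.115,0.007,-0.01],[0.129,0.008,-0.021]], "yaw": [0,0,0,0,0,0,0,0]}}

```text
time: 48.63
tool_pos: [0.7143, 0.0548, 0.3142]
tcp_rot: [2.153, 2.288, 0.0]
wrist_force: [-5.6, 0.0, 7.2]
width: 0.168
grip_force: 31.9
```

```bash
python3 - <<'E'
from go import *
s=bot.read_state(); print(s['wrist_force'],s['grip_force'],s['width'],s['tool_pos'])
E
```

```text
[-5.61555163  0.0149295   7.24535197] 31.889110207557678 0.16768212527683107 [0.71425066 0.05476241 0.31420454]
```

Emit:
{"api": "drive_tool", "payload": {"claw": [25,40,60,60,60,60,60,60], "slide": [[0,0,0],[0,0,0],[0,0,0],[0,0,0],[0,0,0.02],[0,0,0.06],[0,0,0.12],[0,0,0.18]], "yaw": [0,0,0,0,0,0,0,0]}}

```text
time: 49.3
tool_pos: [0.7132, 0.0546, 0.4017]
tcp_rot: [-2.152, -2.287, 0.002]
wrist_force: [0.5, -0.1, 0.9]
width: 0.701
grip_force: 0.0
```

Emit:
{"api": "drive_tool", "payload": {"claw": [60,60,60,60,60,60,60,60], "slide": [[-0.06,0,0.01],[-0.12,0,0.01],[-0.18,0,0.01],[-0.24,0,0.01],[-0.24,0,0.01],[-0.24,0,0.01],[-0.24,0,0.01],[-0.24,0,0.01]], "yaw": [0,0,0,0,0,0,0,0]}}

```text
time: 49.97
tool_pos: [0.5948, 0.0546, 0.4072]
tcp_rot: [2.152, 2.286, 0.003]
wrist_force: [0.7, 0.1, 0.2]
width: 0.702
grip_force: 0.0
```

```bash
python3 - <<'E'
from go import *
s=bot.read_state(); print(s['tool_pos']); c=shot('wrist'); onbeam(c); rod(c); print(top(c,.495,.112,.03))
plan(.495-.03,.112,.30,9.2)
E
```

```text
[0.59480664 0.05460859 0.40719968]
on beam [ 3.900e+00  3.050e+01  1.114e+02  3.050e+01 -1.000e-01  8.550e+01] tilt deg [ 0.1 -1.5]
on beam [  0.2 -29.2 111.3  30.7   0.2  85.4] tilt deg [ 0.1 -2.4]
on beam [ -4.1 -88.5 102.   31.1  -0.3  85.1] tilt deg [-0.  -2.9]
rod y -0.06 520 x 98.7 top z 153.8
rod y 0 1028 x 96.8 top z 156.8
rod y 0.06 894 x 98.1 top z 153.9
rod y 0.12 1085 x 98.1 top z 153.9
rod y 0.15 383 x 67.0 top z 153.5
[ 496.2  112.4  110.6   31.5    9.5 3728.    30.5]
slide [-0.2598, 0.1148, -0.2137] yaw -0.4681 rows>= 11.8 | t 50.0 tcp [0.5949 0.0546 0.4069] a -86.53 q6 -0.01
```

Emit:
{"api": "drive_tool", "payload": {"claw": [46,46,46,46,46,46,46,46], "slide": [[0,0,0],[0,0,0],[0,0,0],[0,0,0],[0,0,0],[0,0,0],[0,0,0],[0,0,0]], "yaw": [0.04,0.08,0.12,0.16,0.2,0.24,0.28,0.31]}}

```text
time: 50.68
tool_pos: [0.5949, 0.0546, 0.406]
tcp_rot: [-0.824, -3.032, 0.0]
wrist_force: [-0.4, -0.4, 0.3]
width: 0.538
grip_force: 0.0
```

Emit:
{"api": "drive_tool", "payload": {"claw": [46,46,46,46,46,46,46,46], "slide": [[0.01,0.01,-0.02],[0.02,0.02,-0.06],[0.03,0.03,-0.1],[0.04,0.045,-0.15],[0.04,0.048,-0.2],[0.04,0.048,-0.214],[0.04,0.048,-0.214],[0.04,0.048,-0.214]], "yaw": [0.04,0.08,0.12,0.16,0.19,0.19,0.19,0.19]}}

```text
time: 51.35
tool_pos: [0.6144, 0.0785, 0.2991]
tcp_rot: [0.091, -3.14, 0.0]
wrist_force: [1.2, 0.4, -0.0]
width: 0.539
grip_force: 0.0
```

```bash
python3 - <<'E'
from go import *
s=bot.read_state(); print(s['tool_pos']); slot(.0305,.240,.0032); c=shot('wrist'); onbeam(c)
E
```

```text
[0.61438667 0.07852916 0.29912425]
slide [0.0007, 0.0018, -0.1182] yaw 0.001 rows>= 1.4 | t 51.4 tcp [0.6144 0.0785 0.2991] a 3.32 q6 -1.54
on beam [ -0.8 -29.8 109.8  30.9  -0.3  85.4] tilt deg [ 0.  -1.7]
on beam [-1.000e-01 -8.880e+01  1.107e+02  3.230e+01  3.000e-01  8.520e+01] tilt deg [ 0.1 -3.2]
on beam [  5.5  30.1 114.7  31.1  -0.2  85.7] tilt deg [ 0.1 -0.1]
```

Descend on red, grip, lift 4 mm, shift −3.2 mm, lower, release.

Emit:
{"api": "drive_tool", "payload": {"claw": [46,46,46,46,46,46], "slide": [[0.001,0.002,-0.04],[0.001,0.002,-0.08],[0.001,0.002,-0.105],[0.001,0.002,-0.116],[0.001,0.002,-0.116],[0.001,0.002,-0.116]], "yaw": [0.001,0.001,0.001,0.001,0.001,0.001], "newtons": 50}}

```text
time: 51.9
tool_pos: [0.6147, 0.0796, 0.242]
tcp_rot: [-0.099, 3.139, 0.0]
wrist_force: [-0.2, 0.0, 0.3]
width: 0.537
grip_force: 0.0
```

Emit:
{"api": "drive_tool", "payload": {"claw": [25,25,25,25,25,25], "slide": [[0,0,0],[0,0,0],[0,0,0],[0,0,0],[0,0,0],[0,0,0]], "yaw": [0,0,0,0,0,0], "newtons": 50}}

```text
time: 52.4
tool_pos: [0.6152, 0.0797, 0.2429]
tcp_rot: [-0.1, 3.137, 0.0]
wrist_force: [0.0, -0.1, 5.4]
width: 0.336
grip_force: 50.9
```

Emit:
{"api": "drive_tool", "payload": {"claw": [25,25,25,25], "slide": [[0,0,0.004],[0,0,0.01],[-0.004,0,0.01],[-0.004,0,0.01]], "yaw": [0,0,0,0]}}

```text
time: 52.73
tool_pos: [0.6117, 0.0796, 0.2457]
tcp_rot: [0.1, -3.139, 0.0]
wrist_force: [-0.5, 0.8, -2.1]
width: 0.336
grip_force: 50.1
```

```bash
python3 - <<'E'
from go import *
s=bot.read_state(); print(s['tool_pos'],s['wrist_force'],s['width']); c=shot('wrist'); held(c,s['tool_pos'][2]-.091)
a=np.radians(SA); print('tcp stand x',(s['tool_pos'][:2]-S)@[np.cos(a),np.sin(a)])
E
```

```text
[0.6116709  0.07964059 0.24571487] [-0.53901249  0.82329627 -2.07855057] 0.33639854970070376
held x range [-56.   46.5] z 0.0885 0.0909
tcp stand x 0.0001569030210359459
```

Emit:
{"api": "drive_tool", "payload": {"claw": [25,25,25,30,34,40,45,45], "slide": [[0.001,0,-0.004],[0.001,0,-0.007],[0.001,0,-0.007],[0.001,0,-0.007],[0.001,0,-0.007],[0.001,0,-0.007],[0.001,0,-0.007],[0.001,0,-0.007]], "yaw": [0,0,0,0,0,0,0,0]}}

```text
time: 53.45
tool_pos: [0.6128, 0.0796, 0.2425]
tcp_rot: [-0.1, 3.14, -0.0]
wrist_force: [0.4, 0.3, 0.0]
width: 0.532
grip_force: 0.0
```

Emit:
{"api": "drive_tool", "payload": {"claw": [45,45,45,45,60,60,60,60], "slide": [[0,0,0.04],[0,0,0.1],[-0.04,0.01,0.16],[-0.1,0.03,0.2],[-0.17,0.05,0.22],[-0.23,0.066,0.22],[-0.23,0.066,0.22],[-0.23,0.066,0.22]], "yaw": [0,0,0,0.015,0.034,0.034,0.034,0.034]}}

```text
time: 54.12
tool_pos: [0.4965, 0.113, 0.3528]
tcp_rot: [-0.269, 3.129, 0.0]
wrist_force: [-0.1, 0.1, 0.6]
width: 0.697
grip_force: 0.0
```

```bash
python3 - <<'E'
from go import *
c=shot('wrist'); onbeam(c); r=top(c,.496,.112,.03); print(r); plan(r[0]/1e3,r[1]/1e3,.184,r[4])
E
```

```text
on beam [-14.3 -88.9  83.8  31.4   0.1  85.2] tilt deg [ 0.4 -2.6]
on beam [-28.1 -29.1  56.2  31.2   1.2  85.4] tilt deg [ 1.2 -1.2]
on beam [  0.2  31.4 111.2  29.5   0.2  85.6] tilt deg [ 0.3 -1.4]
[ 496.   111.9  110.5   30.9    9.2 4468.    30.7]
slide [-0.0033, -0.0017, -0.3379] yaw -0.0034 rows>= 4.1 | t 54.2 tcp [0.4976 0.1128 0.3529] a 9.81 q6 -1.57
```

Emit:
{"api": "drive_tool", "payload": {"claw": [60,60,60,60,60,60,60,60], "slide": [[-0.002,-0.002,-0.07],[-0.002,-0.002,-0.15],[-0.002,-0.002,-0.23],[-0.002,-0.002,-0.3],[-0.002,-0.002,-0.33],[-0.002,-0.002,-0.338],[-0.002,-0.002,-0.338],[-0.002,-0.002,-0.338]], "yaw": [-0.003,-0.003,-0.003,-0.003,-0.003,-0.003,-0.003,-0.003], "newtons": 60}}

```text
time: 54.83
tool_pos: [0.4983, 0.1116, 0.1842]
tcp_rot: [-0.252, 3.13, 0.0]
wrist_force: [0.2, 0.2, -0.6]
width: 0.703
grip_force: 0.0
```

Emit:
{"api": "drive_tool", "payload": {"claw": [25,25,25,25,25,25], "slide": [[0,0,0],[0,0,0],[0,0,0],[0,0,0],[0,0,0],[0,0,0]], "yaw": [0,0,0,0,0,0], "newtons": 60}}

```text
time: 55.33
tool_pos: [0.4981, 0.1119, 0.1857]
tcp_rot: [-0.253, 3.127, 0.001]
wrist_force: [-0.3, 0.1, 6.2]
width: 0.333
grip_force: 60.9
```

```bash
python3 - <<'E'
from go import *
s=bot.read_state(); print(s['width'],s['grip_force'],s['wrist_force']); slot(.091,.300,.001)
E
```

```text
0.3325397936044916 60.90791344642639 [-0.25636613  0.09922113  6.23336075]
slide [0.2215, 0.0556, 0.2286] yaw -0.0318 rows>= 3.9 | t 55.3 tcp [0.4981 0.1119 0.1857] a 9.23 q6 -1.56
```

Emit:
{"api": "drive_tool", "payload": {"claw": [25,25,25,25,25,25,25,25], "slide": [[0,0,0.05],[0,0,0.12],[0,0,0.19],[0.03,0.02,0.228],[0.09,0.04,0.228],[0.15,0.055,0.228],[0.2,0.056,0.228],[0.223,0.056,0.228]], "yaw": [0,0,0,-0.015,-0.032,-0.032,-0.032,-0.032]}}

```text
time: 56.0
tool_pos: [0.6107, 0.1401, 0.2985]
tcp_rot: [-0.096, 3.137, 0.001]
wrist_force: [0.8, -0.2, -0.9]
width: 0.333
grip_force: 60.0
```

Emit:
{"api": "drive_tool", "payload": {"claw": [25,25,25,25], "slide": [[0,0,0],[0,0,0],[0,0,0],[0,0,0]], "yaw": [0,0,0,0]}}

```text
time: 56.33
tool_pos: [0.6068, 0.1394, 0.297]
tcp_rot: [0.095, -3.138, 0.0]
wrist_force: [0.7, 0.6, -1.5]
width: 0.336
grip_force: 60.0
```

```bash
python3 - <<'E'
from go import *
c=shot('wrist'); held(c,.156); slot(.091,.243,.001); onbeam(c)
E
```

```text
held x range [-58.5  44.1] z 0.1421 0.1412
slide [0.0037, 0.0004, -0.1085] yaw 0.0001 rows>= 1.3 | t 56.4 tcp [0.607  0.1395 0.2972] a 3.47 q6 -1.45
on beam [-1.000e-01 -2.950e+01  1.117e+02  3.210e+01 -3.000e-01  8.520e+01] tilt deg [ 0.1 -3.4]
on beam [ -2.6  30.8 104.4  31.    0.   85.5] tilt deg [ 0.1 -1.7]
on beam [ 27.2 -74.1  57.9  10.8  -9.8  83.5] tilt deg [  2.9 -26.8]
```

Emit:
{"api": "drive_tool", "payload": {"claw": [25,25,25,25,25,25,25], "slide": [[0.006,0,-0.05],[0.006,0,-0.085],[0.006,0,-0.1],[0.006,0,-0.107],[0.006,0,-0.11],[0.006,0,-0.11],[0.006,0,-0.11]], "yaw": [0,0,0,0,0,0,0]}}

```text
time: 56.97
tool_pos: [0.6117, 0.1397, 0.2438]
tcp_rot: [-0.095, 3.138, 0.0]
wrist_force: [-0.3, 0.2, -0.7]
width: 0.336
grip_force: 60.0
```

```bash
python3 - <<'E'
from go import *
s=bot.read_state(); print(s['wrist_force']);slot(.091,.2415,.0029)
E
```

```text
[-0.2840741   0.22262581 -0.73870615]
slide [-0.002, 0.0001, -0.0046] yaw 0.0002 rows>= 0.1 | t 57.0 tcp [0.6117 0.1397 0.2438] a 3.47 q6 -1.45
```

Lower, release, lift, and turn back for the bail as before.

Emit:
{"api": "drive_tool", "payload": {"claw": [25,25,25,30,34,40,45,45], "slide": [[-0.002,0,-0.003],[-0.002,0,-0.0055],[-0.002,0,-0.0055],[-0.002,0,-0.0055],[-0.002,0,-0.0055],[-0.002,0,-0.0055],[-0.002,0,-0.0055],[-0.002,0,-0.0055]], "yaw": [0,0,0,0,0,0,0,0]}}

```text
time: 57.63
tool_pos: [0.6103, 0.1396, 0.2399]
tcp_rot: [-0.095, 3.14, 0.0]
wrist_force: [-0.5, -0.1, -0.2]
width: 0.528
grip_force: 0.0
```

Emit:
{"api": "drive_tool", "payload": {"claw": [45,45,45,45,45,45,45,45], "slide": [[0,0,0.04],[0,0,0.1],[0,0,0.17],[-0.02,-0.03,0.24],[-0.03,-0.06,0.3],[-0.03,-0.1,0.32],[-0.03,-0.14,0.32],[-0.03,-0.17,0.32]], "yaw": [0,0,0,-0.03,-0.07,-0.11,-0.15,-0.19]}}

```text
time: 58.3
tool_pos: [0.5955, 0.0535, 0.4022]
tcp_rot: [0.837, 3.024, 0.001]
wrist_force: [0.8, 0.0, 0.2]
width: 0.525
grip_force: 0.0
```

Emit:
{"api": "drive_tool", "payload": {"claw": [40,40,40,40,40,40,40,40], "slide": [[0,0,0],[0,0,0],[0,0,0],[0,0,0],[0,0,0],[0,0,0],[0,0,0],[0,0,0]], "yaw": [-0.04,-0.08,-0.12,-0.16,-0.2,-0.24,-0.28,-0.31]}}

```text
time: 58.97
tool_pos: [0.5952, 0.0546, 0.3998]
tcp_rot: [-2.157, -2.284, 0.0]
wrist_force: [-0.2, -0.2, 0.8]
width: 0.467
grip_force: 0.0
```

```bash
python3 - <<'E'
from go import *
c=shot('wrist'); onbeam(c); rod(c); t=shot('top'); print(top(t,.4466,.12,.03,.05) if 0 else '')
for x in (.098,.104): slot(0,.305,x,-90)
P=cloud(c); hsv=cv2.cvtColor(c['color'],cv2.COLOR_RGB2HSV)
k=(hsv[:,:,1]>150)&((hsv[:,:,0]<8)|(hsv[:,:,0]>172))&(P[:,:,2]>.1)&(P[:,:,2]<.18); Q=P[k]; print(k.sum(),np.percentile(Q,[2,50,98],axis=0).round(4).tolist())
E
```

```text
on beam [  0.3  91.2 111.4  30.9  -0.6  85.6] tilt deg [0.1 0.1]
on beam [1.100e+00 3.100e+01 1.114e+02 3.080e+01 1.000e-01 8.550e+01] tilt deg [ 0.  -1.1]
on beam [ 1.000e-01 -2.930e+01  1.111e+02  3.100e+01 -3.000e-01  8.540e+01] tilt deg [ 0.1 -2.6]
on beam [-15.8 -89.1  78.8  30.7  -0.4  85.1] tilt deg [-0.2 -3. ]
rod y -0.06 587 x 97.8 top z 153.8
rod y 0 1090 x 97.0 top z 156.8
rod y 0.06 968 x 98.1 top z 153.9
rod y 0.12 1171 x 98.1 top z 154.0
rod y 0.15 294 x 66.3 top z 153.2

slide [0.232, 0.0003, -0.1896] yaw -0.0006 rows>= 3.6 | t 59.1 tcp [0.5952 0.0546 0.3998] a -86.39 q6 -0.01
slide [0.244, 0.0011, -0.1896] yaw -0.0006 rows>= 3.7 | t 59.1 tcp [0.5952 0.0546 0.3998] a -86.39 q6 -0.01
2980 [[0.7052, 0.018, 0.1471], [0.7114, 0.0591, 0.1553], [0.7212, 0.0949, 0.1576]]
```

Emit:
{"api": "drive_tool", "payload": {"claw": [45,45,45,45,45,45,45,45], "slide": [[0.07,0,0],[0.14,0,0],[0.2,0,-0.02],[0.237,0,-0.06],[0.237,0,-0.12],[0.237,0,-0.17],[0.237,0,-0.186],[0.237,0,-0.19]], "yaw": [0,0,0,0,0,0,0,0]}}

```text
time: 59.73
tool_pos: [0.7125, 0.0546, 0.3011]
tcp_rot: [-2.145, -2.289, 0.007]
wrist_force: [0.9, -0.9, 0.5]
width: 0.53
grip_force: 0.0
```

Emit:
{"api": "drive_tool", "payload": {"claw": [45,45,10,10,10,10,10], "slide": [[0,0,0],[0,0,0],[0,0,0],[0,0,0],[0,0,0],[0,0,0],[0,0,0]], "yaw": [0,0,0,0,0,0,0], "newtons": 30}}

```text
time: 60.32
tool_pos: [0.7149, 0.0547, 0.3072]
tcp_rot: [2.148, 2.288, 0.006]
wrist_force: [3.2, 0.5, 5.2]
width: 0.173
grip_force: 30.1
```

```bash
python3 - <<'E'
from go import *
s=bot.read_state(); print(s['wrist_force'],s['width'],s['grip_force'],s['tool_pos'])
A=np.radians(SA); ex=np.array([np.cos(A),np.sin(A)]); x=(s['tool_pos'][:2]-S)@ex; a0=np.arccos((.06-x)/.06); print(x,a0)
for a in np.linspace(a0,0,17)[1:]: print(round(a,2),(np.r_[(.060-.060*np.cos(a)-x)*ex,.060*(np.sin(a)-np.sin(a0))]/.5).round(3).tolist())
E
```

```text
[3.17022901 0.5449996  5.22631021] 0.17276890224377062 30.141771733760834 [0.71487396 0.05471212 0.30722707]
0.10164561583057678 2.3379563677488706
2.19 [-0.013, -0.001, 0.011]
2.05 [-0.028, -0.002, 0.02]
1.9 [-0.044, -0.003, 0.027]
1.75 [-0.061, -0.004, 0.032]
1.61 [-0.079, -0.005, 0.034]
1.46 [-0.096, -0.006, 0.033]
1.32 [-0.113, -0.007, 0.03]
1.17 [-0.13, -0.008, 0.024]
1.02 [-0.146, -0.009, 0.016]
0.88 [-0.16, -0.01, 0.006]
0.73 [-0.172, -0.011, -0.006]
0.58 [-0.183, -0.011, -0.02]
0.44 [-0.192, -0.012, -0.035]
0.29 [-0.198, -0.012, -0.052]
0.15 [-0.202, -0.012, -0.069]
0.0 [-0.203, -0.012, -0.086]
```

Emit:
{"api": "drive_tool", "payload": {"claw": [10,10,10,10,10,10,10,10], "slide": [[-0.013,-0.001,0.011],[-0.028,-0.002,0.02],[-0.044,-0.003,0.027],[-0.061,-0.004,0.032],[-0.079,-0.005,0.034],[-0.096,-0.006,0.033],[-0.113,-0.007,0.03],[-0.13,-0.008,0.024]], "yaw": [0,0,0,0,0,0,0,0]}}

```text
time: 60.98
tool_pos: [0.6512, 0.0507, 0.3214]
tcp_rot: [2.144, 2.284, 0.014]
wrist_force: [7.4, 0.2, 3.9]
width: 0.174
grip_force: 31.8
```

Emit:
{"api": "drive_tool", "payload": {"claw": [10,10,10,10,10,10,10,10], "slide": [[-0.016,-0.001,-0.008],[-0.03,-0.002,-0.018],[-0.042,-0.003,-0.03],[-0.053,-0.003,-0.044],[-0.062,-0.004,-0.059],[-0.068,-0.004,-0.076],[-0.072,-0.004,-0.093],[-0.073,-0.004,-0.11]], "yaw": [0,0,0,0,0,0,0,0]}}

```text
time: 61.65
tool_pos: [0.6134, 0.0484, 0.264]
tcp_rot: [2.147, 2.288, 0.005]
wrist_force: [0.3, -1.1, 6.5]
width: 0.175
grip_force: 36.8
```

Emit:
{"api": "drive_tool", "payload": {"claw": [10,10,10,10], "slide": [[0,0,-0.004],[0,0,-0.008],[0,0,-0.008],[0,0,-0.008]], "yaw": [0,0,0,0]}}

```text
time: 61.98
tool_pos: [0.6134, 0.0485, 0.2592]
tcp_rot: [2.148, 2.288, 0.004]
wrist_force: [3.0, -1.1, 4.9]
width: 0.175
grip_force: 36.7
```

Emit:
{"api": "drive_tool", "payload": {"claw": [20,30,40,45,45,45,45,45], "slide": [[0,0,0.003],[0,0,0.003],[0,0,0.003],[0,0,0.003],[0,0,0.003],[0,0,0.003],[0,0,0.003],[0,0,0.003]], "yaw": [0,0,0,0,0,0,0,0]}}

```text
time: 62.65
tool_pos: [0.6122, 0.0487, 0.2592]
tcp_rot: [-2.15, -2.29, 0.0]
wrist_force: [0.5, -0.1, -1.0]
width: 0.529
grip_force: 0.0
```

```bash
python3 - <<'E'
from go import *
s=bot.read_state(); print(s['wrist_force'],s['width'],s['tool_pos']); c=shot('wrist'); rod(c); onbeam(c)
E
```

```text
[ 0.4736013  -0.13309343 -1.00403958] 0.5286667305357067 [0.61216093 0.04865285 0.2592032 ]
rod y -0.06 231 x 64.4 top z 98.9
rod y 0 28543 x -0.4 top z 166.2
rod y 0.06 3437 x 3.1 top z 111.3
rod y 0.12 290 x 64.4 top z 99.1
on beam [-30.5  90.9  50.1  31.   -0.5  85.6] tilt deg [-0.4  0.2]
on beam [31.2 91.  49.7 30.8 -0.1 85.6] tilt deg [0.5 0.1]
on beam [-30.1  31.   48.7  31.    0.1  85.4] tilt deg [-0.5 -1.8]
on beam [31.5 30.9 50.2 31.1  1.2 85.5] tilt deg [ 0.6 -1.8]
on beam [ 15.8 -19.   53.4  18.2 -81.4  85.3] tilt deg [ 1.8 -0.7]
on beam [-17.3 -24.6  42.3  22.5  79.5  85.1] tilt deg [-0.4 -2.8]
on beam [-52.9 -15.6   9.4   4.3  36.9  83.6] tilt deg [  8.7 -61.2]
on beam [ 51.8 -16.8  14.6   6.8 -43.9  84.2] tilt deg [ -2.5 -29. ]
```

Released with the rod near home. I'll lift clear, shut the fingers, press home from above, then back off.

Emit:
{"api": "drive_tool", "payload": {"claw": [45,45,45,20,0,0,0,0], "slide": [[0,0,0.03],[0,0,0.07],[0,0,0.11],[0,0,0.11],[0,0,0.11],[0,0,0.11],[0,0,0.11],[0,0,0.11]], "yaw": [0,0,0,0,0,0,0,0]}}

```text
time: 63.37
tool_pos: [0.6116, 0.0486, 0.3127]
tcp_rot: [-2.149, -2.289, 0.003]
wrist_force: [-0.0, 0.2, 0.1]
width: 0.002
grip_force: 0.0
```

```bash
python3 - <<'E'
from go import *
s=bot.read_state(); print(s['wrist_force'],s['width']); c=shot('wrist'); rod(c); slot(0,.284,.001,-90)
E
```

```text
[-0.02771845  0.15135984  0.06674207] 0.0016991162686698434
rod y -0.06 164 x 64.4 top z 110.9
rod y 0 4562 x -1.4 top z 177.2
rod y 0.06 1644 x 3.1 top z 111.4
rod y 0.12 1241 x 3.9 top z 111.3
slide [0.0053, 0.0006, -0.0578] yaw -0.0007 rows>= 0.7 | t 63.4 tcp [0.6117 0.0486 0.3129] a -86.38 q6 -0.02
```

Emit:
{"api": "drive_tool", "payload": {"claw": [0,0,0,0,0,0], "slide": [[0.005,0,-0.03],[0.005,0,-0.05],[0.005,0,-0.056],[0.005,0,-0.061],[0.005,0,-0.065],[0.005,0,-0.065]], "yaw": [0,0,0,0,0,0]}}

```text
time: 63.92
tool_pos: [0.6147, 0.0486, 0.286]
tcp_rot: [-2.15, -2.29, 0.001]
wrist_force: [-10.2, -0.8, 24.1]
width: -0.001
grip_force: 12.0
```

Emit:
{"api": "drive_tool", "payload": {"claw": [0,0,0,0,0,0,0], "slide": [[0,0,0],[0,0,0.03],[0,0,0.08],[0,0,0.15],[0,0,0.22],[0,0,0.22],[0,0,0.22]], "yaw": [0,0,0,0,0,0,0]}}

```text
time: 64.5
tool_pos: [0.6156, 0.0487, 0.3947]
tcp_rot: [2.148, 2.288, 0.006]
wrist_force: [-0.3, 0.5, -0.7]
width: 0.002
grip_force: 0.0
```

Emit:
{"api": "drive_tool", "payload": {"claw": [0,0,0,0,0,0,0,0], "slide": [[-0.06,0.03,0.02],[-0.12,0.06,0.03],[-0.18,0.1,0.03],[-0.24,0.14,0.03],[-0.27,0.19,0.03],[-0.29,0.24,0.03],[-0.29,0.3,0.03],[-0.29,0.3,0.03]], "yaw": [0,0,0,0,0,0,0,0]}}

```text
time: 65.17
tool_pos: [0.4682, 0.2019, 0.4048]
tcp_rot: [-2.144, -2.292, 0.002]
wrist_force: [0.3, 0.2, -0.2]
width: 0.003
grip_force: 0.0
```

```bash
python3 - <<'E'
from go import *
c=shot('wrist'); t=shot('top'); s=shot('side'); print(bot.read_state()['tool_pos'])
a=s['color'][80:400,180:460,::-1]; b=t['color'][120:270,110:400,::-1]
im=np.zeros((480,800,3),np.uint8); im[:,:420]=cv2.resize(a,(420,480)); im[:190,425:795]=cv2.resize(b,(370,190)); im[195:475,425:798]=cv2.resize(c['color'][:,:,::-1],(373,280)); cv2.imwrite('pics/fin2.png',im)
print('w');onbeam(c); rod(c); print('t');onbeam(t); rod(t)
E
```

```text
[0.46925879 0.19857817 0.40504878]
w
on beam [-24.3  91.6  61.8  31.   -1.   85.2] tilt deg [ 0.2 -2.9]
on beam [35.6 91.6 39.5 30.9 -1.  85.5] tilt deg [ 0.5 -2.9]
on beam [-25.6  36.4  60.6  30.4 -10.1  84.8] tilt deg [ 0.3 -5.6]
on beam [36.3 31.4 40.5 30.8  1.  85.3] tilt deg [ 0.4 -3.7]
on beam [-21.5 -29.9  39.9   8.9 -37.5  85.5] tilt deg [0.7 0.6]
rod y 0 199 x 64.6 top z 99.2
rod y 0.06 527 x 3.0 top z 110.5
rod y 0.12 643 x 2.3 top z 110.6
rod y 0.15 677 x 1.9 top z 110.8
t
rod y -0.12 30 x 7.5 top z 112.5
rod y -0.06 32 x 5.8 top z 112.8
rod y 0 53 x 5.8 top z 116.5
rod y 0.06 34 x 7.5 top z 111.5
rod y 0.12 34 x 6.9 top z 112.5
rod y 0.15 34 x 6.8 top z 112.7
```

View pics/fin2.png

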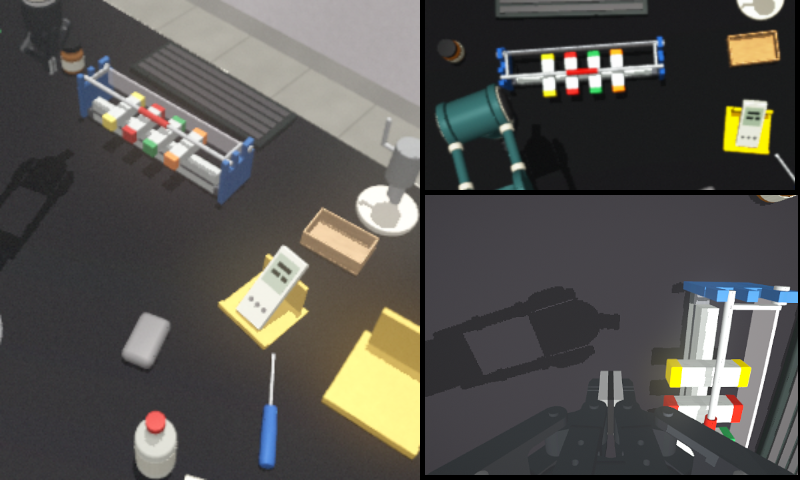

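The picture shows all four carts square on the beam, the bail down over them with its rod top at 110.6 mm (home), and the logger standing in the small rest. The jar, box and mouse are untouched, so I'm handing in.

```bash
python3 -c "
from workcell import bot
print(bot.finish_job())"
```

```text
the job is handed in; nothing more can be done
None
```

The job is handed in, and the result of the judging was not shown. In the last pictures the four cartridges present (the blue one was absent) lay level across the beam within about 1 mm of centre, the bail was pressed home over them, and the logger stood in the small yellow rest. The yellow cartridge was knocked off mid-run, so I reopened the bail, re-laid it, re-centred the red one and closed the bail again.

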